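# Set up a tea bowl on a kiln shelf for firing

### The arm

A 6-joint arm with a two-finger parallel gripper is mounted at the origin on the work surface. World frame = base frame: x ahead of the robot, y to its left, z up, the work surface at z = 0. Lengths are in m, angles in rad, forces in N, time in s.
With the tool pointing down it reaches from about 0.35 to 0.925 m from the base axis. Payload 6.4 kg.
Tool frame: the origin (TCP) lies midway between the tips of the shut fingers; the grasp point (between the pads) lies 19 mm behind it; z points along the fingers, y is the line along which they close (so a half turn about z gives the same grasp; the last joint's range is limited). The gripper opens to 85 mm and grips with 20 to 120 N. Pads are 22 mm wide; open, the fingers measure 114 mm over their backs; the gripper's body (76 mm by 85 mm) begins 54 mm behind the grasp point. The pads swing forward as they close: fully open they stand 13 mm farther back than shut.
Start: joints at [1.157, 0.245, 1.558, -0, 1.339, -0.174], TCP at [0.154, 0.631, 0.2] pointing down, gripper open.
Joint ranges: [-3.13, 3.13], [-1.02, 2.26], [0.13, 2.54], [-0.95, 4.09], [0.21, 2.88], [-2.74, 2.74]. Speed limits (rad/s): [2.57, 2.57, 3.14, 3.14, 3.14, 3.14].

### API

Orientations are given as a rotation vector (axis times angle).
In Python, from workcell import read_state, cams, workorder gives the robot as it stands.
- The arm moves only by the shell command python3 -m creep 'ROWS' [OPENING]. ROWS is JSON, a list of rows, each an object with "travel": the shift along the world's x, y, z in units of 30 mm (1.0 is 30 mm), a list of three; "dr": the turn, a rotation vector about the world's x, y, z in units of 5 degrees (1.0 is 5 degrees), a list of three. A call has 1 to 5 rows; each row shifts and turns the commanded pose from where the row before left it; what a row does not reach is not made up. A row lasts 1/10 s, in which the tool goes at most 50 mm and 8.59 degrees, less where a joint would pass 70% of its speed; a pose out of reach is approached as far as the arm can. A call is refused whole if a number of a shift passes 1 or a number of a turn 1, either way. A call with a gripper value outside its range is refused whole. OPENING is the closure, from -1 (fully open) to 1 (shut), set as the call begins (- or left out, the last holds). The fingers move at their own pace and stop on an object; the grip force is fixed at half the most. Time passes only in rows, so rows that do not move let the fingers close. It gives the time, the measured TCP pose, the force, the opening and the grip force at its end, in the units of the state.
- read_state(): the state, without advancing time (a new reading comes with each control period).
- cams.snapshot(name): name is "scene" or "side" or "wrist"; returns the picture (384x512x3 uint8, blue, green, red); there is no depth.
- cams.camera_model(name): a dict with "fov_y" (degrees; the focal length in pixels is half the picture's height over the tangent of half this angle, whatever the lens; pixels are square), "cx", "cy" (the principal point, pixels), "world_from_camera" (4x4, takes a point from camera to world coordinates); the wrist camera has in their place "mount" (4x4, takes a point from camera to tool coordinates, whose origin is the TCP and whose axes are the flange's). Camera axes: x right, y up, looking along -z (the intrinsics and any distortion apply to the point x, -y, -z); pixel columns grow to the right and rows downward; lengths in m; the calibration is good to about 2 mm. A picture is of the moment at which its call begins: read the wrist's pose just before it. camera_model takes no time and is no camera call.
- workorder.hand_in(): hands the job in; it is judged then, once.
The state is a dict: "time": time; "qpos": joint angles; "joint_velocities": joint speeds; "tau": joint torques, N m; "ee_pos": TCP position; "ee_rot": TCP orientation; "contact_force": force on the tool from outside, world axes, zero at the start; "moment": the same for the moment, N m; "gripper_width": finger opening in m; "finger_force": force on a finger pad.
Only numpy, scipy, OpenCV 4.12 (cv2) and the standard library are available. Lean on these libraries where they do the work, as an engineer would, in place of code of your own. Each camera call takes 0.05 s, during which the arm holds its last target. There are 200 camera calls.

### The job

Set up the kiln shelf for firing: stand the clay spacer snugly against the inner end of the brick that is already on the shelf, then lay the loose brick snugly against the spacer's other side, in one straight row, so that the spacer fixes the gap; then bridge both bricks with the flat batt, in line with the row and centred over the spacer, and set the small tea bowl, foot up as it is, in the middle of the batt. Stand the tall cup upright on the kiln shelf straight behind the spacer, on the side away from the robot, about 3 cm clear of the row (at any time), and leave the big upturned bowls where they stand.

Things in the scene. Friction and masses are not known exactly. Their poses are not given: they have to be found in the camera images.
- kiln_shelf: Fixed gritty grey-tan slab lying on the table, 230 (its x, depth) x 330 (its y, length) x 15 mm high. Origin at the centre of its underside; its x axis points away from the robot, to within 0.2 rad. Its top is 15 mm above the table.
- set_brick: Cream firebrick already fixed on the kiln shelf near one end (left or right), 60 (x) x 100 (y) x 50 mm high. Origin at the centre of its underside. Axes parallel to the shelf's; the row runs along its y axis towards the shelf's other end, where a small fixed stand with three thin cones (30 x 30 mm, 42 mm high) stands on the same line, centre 210 mm from this brick's.
- spacer: Loose buff clay block, 50 (x) x 22 (y) x 40 mm high, standing on the table, about 100 g. Origin at the centre of its underside. The 22 mm is the gap it sets: its y axis goes along the row.
- brick: Loose cream firebrick, the same size as the set brick: 60 (x) x 100 (y) x 50 mm high, about 300 g. Origin at the centre of its underside. It goes end to end in the row, y axis along the row.
- batt: Loose flat gritty grey-tan plate, 60 (x) x 140 (y) x 15 mm thick, lying on the table, about 250 g. Origin at the centre of its underside. Laid on the bricks its y axis goes along the row.
- bowl: The small red-brown tea bowl, upside down with its foot ring on top; solid round body 66 mm across, 45 mm high, sides nearly upright from 5 to 25 mm above its rim, foot ring 30 mm across; about 150 g. Origin at the centre of its rim plane, which is its underside.
- cup: Loose tall dark cup standing mouth up, 56 mm across at the rim, slightly narrower below, 75 mm high, wall 4 mm, about 150 g. Origin at the centre of its underside.
- big_bowl_a: Big red-brown bowl standing upside down on the table to the left, 106 mm across, 78 mm high, loose, to be left alone (those along the back are fixed). Origin at the centre of its underside.
- big_bowl_b: Big dark bowl standing upside down on the table to the right, 106 mm across, 78 mm high, loose, to be left alone. A small fixed white jar (52 mm across, 62 mm high) stands somewhere among the loose things. Origin at the centre of its underside.
Mind the look-alikes: they are no part of the job. What is shaped like the brick but blue or green is not meant.

How it is judged:
By the outcome, as a careful person would: the job done as asked, in the order asked, and still so for the second after the job is handed in, with the robot touching nothing.
It also fails if it takes over 128 s, if anything falls off the work surface, if the arm or the gripper's body presses on something with over 40 N, if the wrist force passes 120 N, or if a joint passes its speed limit or range.

## Working session

There is one attempt and no reset: what is moved stays moved. The work goes in short steps, Python scripts to look and compute and a shell command to move; the robot and the scene stay as the last step left them, time stands still between calls to the robot, and variables do not carry over. Pictures are saved under pics/ and viewed, at most 14 in all, crops included, and the job is handed in when it is done.

```bash
ls; mkdir -p pics; python3 - <<'E'
from workcell import read_state, cams
import cv2,numpy as np
s=read_state();print({k:np.round(v,3).tolist() for k,v in s.items()})
for n in ("scene","side","wrist"):
    im=cams.snapshot(n);cv2.imwrite(f"pics/{n}0.png",im)
    m=cams.camera_model(n);print(n,{k:np.round(v,4).tolist() if not isinstance(v,str) else v for k,v in m.items()})
E
```

```text
pics
{'time': 0.0, 'qpos': [1.157, 0.246, 1.559, -0.0, 1.339, -0.174], 'joint_velocities': [0.0, 0.002, -0.003, 0.001, -0.002, -0.001], 'tau': [-0.003, -42.951, -32.613, -0.0, 0.005, -0.0], 'ee_pos': [0.154, 0.631, 0.199], 'ee_rot': [-0.376, -3.118, 0.003], 'contact_force': [0.33, 0.504, 0.195], 'moment': [-0.004, 0.053, -0.006], 'finger_force': 0.0, 'gripper_width': 0.085}
scene {'fov_y': 42.9221, 'cx': 263.399, 'cy': 198.3598, 'world_from_camera': [[-0.3492, -0.6233, 0.6997, 1.5911], [0.937, -0.2328, 0.2603, 0.43], [0.0007, 0.7465, 0.6653, 1.0139], [0.0, 0.0, 0.0, 1.0]]}
side {'fov_y': 56.3626, 'cx': 254.0105, 'cy': 193.5711, 'world_from_camera': [[0.7785, 0.345, -0.5243, -0.1154], [-0.6275, 0.4412, -0.6415, -0.7346], [0.01, 0.8284, 0.56, 0.7678], [0.0, 0.0, 0.0, 1.0]]}
wrist {'fov_y': 67.754, 'cx': 259.1044, 'cy': 189.3216, 'mount': [[0.0012, 0.9452, 0.3265, 0.0845], [1.0, -0.0009, -0.0012, -0.0006], [-0.0009, 0.3265, -0.9452, -0.1742], [0.0, 0.0, 0.0, 1.0]]}
```

View pics/scene0.png

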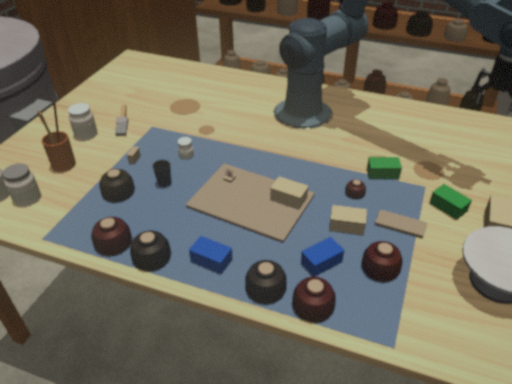

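View pics/side0.png

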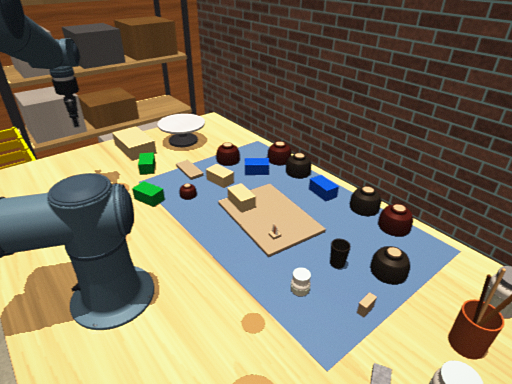

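Scene view: spacer (134,155), jar (185,147), cup (163,172), cones (229,176), set brick (289,192), loose brick (348,219), batt (400,223), tea bowl (356,188), big_bowl_a (382,260), big_bowl_b (117,184). Side view: the same things at spacer (367,303), cup (340,253), brick (220,175), batt (189,169), bowl (188,191).
Could be mistaken: for the brick – blue (211,253),(322,255), green (384,168),(450,200), set brick (289,192), big cream block (495,210); for the bowl – big bowls; for the spacer – the cone stand (229,176), brush (122,123); for the cup – jar (185,147).

```bash
cat > h.py <<'E'
from workcell import read_state, cams
import cv2, numpy as np
from scipy.spatial.transform import Rotation as R
def model(n, st=None):
    m=cams.camera_model(n); f=192/np.tan(np.radians(m["fov_y"])/2)
    if n=="wrist":
        T=np.eye(4);T[:3,:3]=R.from_rotvec(st["ee_rot"]).as_matrix();T[:3,3]=st["ee_pos"];W=T@np.array(m["mount"])
    else: W=np.array(m["world_from_camera"])
    return f,m["cx"],m["cy"],W
def ray(M,uv):
    f,cx,cy,W=M; uv=np.atleast_2d(uv).astype(float)
    d=np.c_[(uv[:,0]-cx)/f,-(uv[:,1]-cy)/f,-np.ones(len(uv))]@W[:3,:3].T
    return W[:3,3],d
def plane(M,uv,z):
    o,d=ray(M,uv); return o+d*((z-o[2])/d[:,2])[:,None]
def proj(M,p):
    f,cx,cy,W=M; q=(np.atleast_2d(p)-W[:3,3])@W[:3,:3]; return np.c_[cx+f*q[:,0]/-q[:,2],cy+f*q[:,1]/q[:,2]]
def tri(Ms,uvs):
    A=np.zeros((3,3));b=np.zeros(3);L=[]
    for M,uv in zip(Ms,uvs):
        o,d=ray(M,uv);d=d[0]/np.linalg.norm(d[0]);P=np.eye(3)-np.outer(d,d);A+=P;b+=P@o;L.append((P,o))
    x=np.linalg.solve(A,b);return x,max(np.linalg.norm(P@(x-o)) for P,o in L)
E
python3 - <<'E'
from h import *
a,b=model("scene"),model("side")
for n,u,v in [("spacer",(134,155),(367,303)),("cuptop",(163,164),(340,243)),("brick",(348,219),(220,175)),("batt",(400,223),(189,169)),("bowl",(356,188),(188,191)),("setbrick",(289,192),(241,197)),("cones",(229,176),(275,233)),("jar",(185,147),(301,281)),("bigA",(382,260),(228,154)),("bigB",(117,184),(390,264))]:
    x,e=tri((a,b),(u,v));print(n,x.round(3),round(e,4),np.hypot(*x[:2]).round(3))
im=cv2.imread("pics/scene0.png");im2=cv2.imread("pics/side0.png")
c=np.vstack([np.hstack([cv2.resize(im[135:205,90:180],(400,300),interpolation=2),cv2.resize(im[165:240,335:430],(400,300),interpolation=2)]),
 np.hstack([cv2.resize(im2[225:325,290:410],(400,300),interpolation=2),cv2.resize(im2[140:245,165:300],(400,300),interpolation=2)])])
cv2.imwrite("pics/crop1.png",c)
E
```

```text
spacer [ 0.495 -0.448  0.022] 0.0023 0.668
cuptop [ 0.566 -0.29   0.077] 0.0028 0.636
brick [0.554 0.304 0.027] 0.0023 0.632
batt [0.496 0.449 0.008] 0.0011 0.669
bowl [0.401 0.294 0.019] 0.003 0.497
setbrick [0.515 0.111 0.041] 0.0013 0.527
cones [ 0.491 -0.099  0.026] 0.0016 0.501
jar [ 0.407 -0.298  0.034] 0.0012 0.505
bigA [0.679 0.424 0.031] 0.0021 0.801
bigB [ 0.655 -0.409  0.031] 0.0015 0.772
```

View pics/crop1.png

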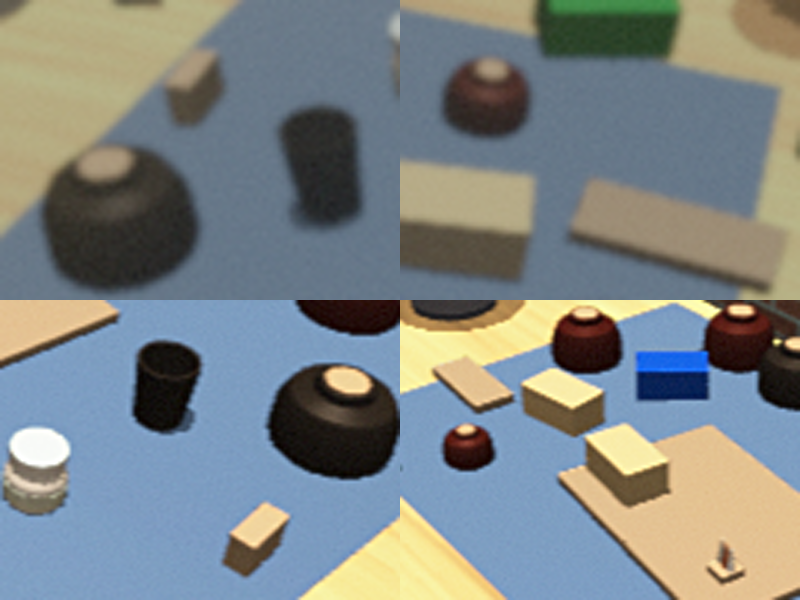

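The crop confirms the choice: buff spacer block behind big_bowl_b, cup mouth up, cream brick, flat batt, small red-brown bowl; the set brick's on the left with its row running to −y. Heights agree with the text. First move: over the left group, turning the tool, then looking with the wrist camera.

```bash

python3 -m creep '[{"travel":[1,-0.9,0.4],"dr":[0,0,-1]},{"travel":[1,-0.9,0.4],"dr":[0,0,-1]},{"travel":[1,-0.9,0.4],"dr":[0,0,-1]},{"travel":[1,-0.9,0.4],"dr":[0,0,-1]},{"travel":[1,-0.9,0.4],"dr":[0,0,-1]}]' -1
python3 -m creep '[{"travel":[1,-0.9,0.4],"dr":[0,0,-1]},{"travel":[1,-0.9,0.4],"dr":[0,0,-1]},{"travel":[1,-0.9,0.4],"dr":[0,0,-1]},{"travel":[1,-0.9,0.4],"dr":[0,0,-1]},{"travel":[1,-0.9,0.4],"dr":[0,0,-1]}]'
python3 -m creep '[{"travel":[0,0,0],"dr":[0,0,-1]},{"travel":[0,0,0],"dr":[0,0,-1]},{"travel":[0,0,0],"dr":[0,0,-1]},{"travel":[0,0,0],"dr":[0,0,-1]},{"travel":[0,0,0],"dr":[0,0,-1]}]'
python3 -m creep '[{"travel":[0,0,0],"dr":[0,0,-1]},{"travel":[0,0,0],"dr":[0,0,-0.5]},{"travel":[0,0,0],"dr":[0,0,0]},{"travel":[0,0,0],"dr":[0,0,0]},{"travel":[0,0,0],"dr":[0,0,0]}]'
cat >> h.py <<'E'
import pickle
def shot(n,name):
    st=read_state(); im=cams.snapshot(n); cv2.imwrite(f"pics/{name}.png",im); M=model(n,st); pickle.dump((M,st),open(f"pics/{name}.pkl","wb"))
    print(name,np.round(st["ee_pos"],4),np.round(st["ee_rot"],4),"toolY deg",np.round(np.degrees(np.arctan2(*R.from_rotvec(st["ee_rot"]).as_matrix()[1::-1,1])),2),"t",round(st["time"],2))
    return im,M
def load(name): return cv2.imread(f"pics/{name}.png"),pickle.load(open(f"pics/{name}.pkl","rb"))[0]
E
python3 -c "
from h import *
shot('wrist','wL')"
```

```text
time: 0.65
ee_pos: [0.3052, 0.4951, 0.2599]
ee_rot: [-1.047, -2.962, 0.001]
contact_force: [0.6, 1.2, -0.4]
gripper_width: 0.0858
finger_force: 0.0
time: 1.15
ee_pos: [0.4552, 0.3601, 0.3199]
ee_rot: [-1.663, -2.665, 0.0]
contact_force: [0.0, 0.1, 0.0]
gripper_width: 0.0855
finger_force: 0.0
time: 1.65
ee_pos: [0.4542, 0.3613, 0.3193]
ee_rot: [-2.201, -2.241, 0.001]
contact_force: [-0.2, -0.9, -0.9]
gripper_width: 0.0855
finger_force: 0.0
time: 2.15
ee_pos: [0.4543, 0.3614, 0.3195]
ee_rot: [-2.338, -2.098, 0.0]
contact_force: [0.4, -0.4, 0.4]
gripper_width: 0.0854
finger_force: 0.0
wL [0.4543 0.3614 0.3195] [-2.3383e+00 -2.0980e+00  4.0000e-04] toolY deg -6.2 t 2.15
```

View pics/wL.png

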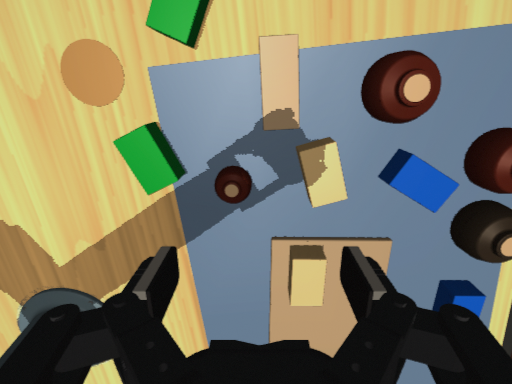

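Wrist view: batt (280,82), loose brick (322,172), tea bowl (233,184), set brick (307,275) on the shelf, green bricks (178,15),(150,158), blue (419,180). Consistent with the triangulation. Next over the shelf, then the spacer.

```bash

python3 -m creep '[{"travel":[0.15,-1,0],"dr":[0,0,0]},{"travel":[0.15,-1,0],"dr":[0,0,0]},{"travel":[0.15,-1,0],"dr":[0,0,0]},{"travel":[0.15,-1,0],"dr":[0,0,0]},{"travel":[0.15,-1,0],"dr":[0,0,0]}]' >/dev/null
python3 -m creep '[{"travel":[0.15,-1,0],"dr":[0,0,0]},{"travel":[0.15,-1,0],"dr":[0,0,0]},{"travel":[0.15,-1,0],"dr":[0,0,0]},{"travel":[0.15,-1,0],"dr":[0,0,0]},{"travel":[0,0,0],"dr":[0,0,0]}]' >/dev/null
python3 -m creep '[{"travel":[0,0,0],"dr":[0,0,0]},{"travel":[0,0,0],"dr":[0,0,0]}]'
python3 -c "
from h import *
shot('wrist','wS')"
python3 -m creep '[{"travel":[0,-1,0],"dr":[0,0,0]},{"travel":[0,-1,0],"dr":[0,0,0]},{"travel":[0,-1,0],"dr":[0,0,0]},{"travel":[0,-1,0],"dr":[0,0,0]},{"travel":[0,-1,0],"dr":[0,0,0]}]' >/dev/null
python3 -m creep '[{"travel":[0,-1,0],"dr":[0,0,0]},{"travel":[0,-1,0],"dr":[0,0,0]},{"travel":[0,-1,0],"dr":[0,0,0]},{"travel":[0,-1,0],"dr":[0,0,0]},{"travel":[0,-1,0],"dr":[0,0,0]}]' >/dev/null
python3 -m creep '[{"travel":[0,-1,-0.5],"dr":[0,0,0]},{"travel":[0,-1,-0.5],"dr":[0,0,0]},{"travel":[0,-1,-0.5],"dr":[0,0,0]},{"travel":[0,0,0],"dr":[0,0,0]},{"travel":[0,0,0],"dr":[0,0,0]}]'
python3 -c "
from h import *
shot('wrist','wP')
a,b=cv2.imread('pics/wS.png'),cv2.imread('pics/wP.png')
cv2.imwrite('pics/SP.png',cv2.resize(np.hstack([a,b]),(800,300)))"
```

```text
time: 3.4
ee_pos: [0.4948, 0.0921, 0.3197]
ee_rot: [-2.338, -2.098, -0.0]
contact_force: [0.2, -0.3, -0.2]
gripper_width: 0.0853
finger_force: 0.0
wS [0.4948 0.0921 0.3197] [-2.3379e+00 -2.0982e+00 -4.0000e-04] toolY deg -6.19 t 3.4
time: 4.95
ee_pos: [0.4951, -0.2979, 0.2742]
ee_rot: [-2.338, -2.097, -0.0]
contact_force: [-0.6, 0.4, 0.3]
gripper_width: 0.0856
finger_force: 0.0
wP [ 0.4951 -0.2979  0.2742] [-2.3376e+00 -2.0968e+00 -4.0000e-04] toolY deg -6.22 t 4.95
```

View pics/SP.png

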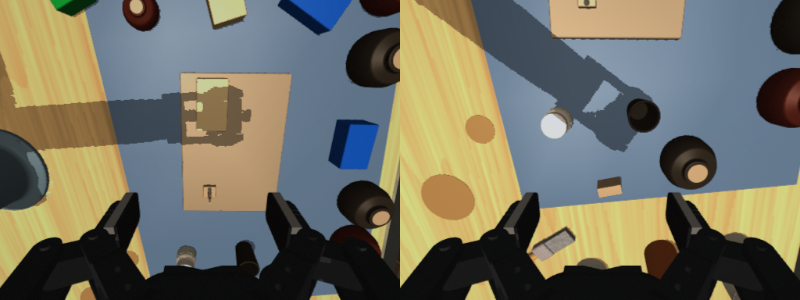

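```bash
cat >> h.py <<'E'
def rect(M,cnt,z):
    """min-area rectangle of the contour cast onto plane z: centre, short/long side mm, angle (deg) of long side"""
    p=plane(M,cnt.reshape(-1,2),z)[:,:2]*1000
    (c,(w,h),a)=cv2.minAreaRect(p.astype(np.float32)); b=cv2.boxPoints((c,(w,h),a)); e=max(b[1]-b[0],b[2]-b[1],key=np.linalg.norm)
    return np.round(c,1),round(min(w,h),1),round(max(w,h),1),round(np.degrees(np.arctan2(e[1],e[0]))%180,1)
def comp(mask,uv):
    mask=mask.astype(np.uint8); n,l=cv2.connectedComponents(mask); k=l[uv[1],uv[0]]
    if k==0: return None
    cs,_=cv2.findContours((l==k).astype(np.uint8),cv2.RETR_EXTERNAL,cv2.CHAIN_APPROX_NONE); return max(cs,key=cv2.contourArea)
E
python3 - <<'E'
from h import *
def hsv(im): return cv2.cvtColor(im,cv2.COLOR_BGR2HSV)
im,M=load("wP");H=hsv(im)
for u,v in [(267,232),(267,236),(267,240),(267,244),(267,248)]: print("spacer",v,H[v,u])
for t in (120,150,170): 
    c=comp((H[...,0]<25)&(H[...,2]>t)&(H[...,1]>40),(268,245)); 
    if c is not None: print(t,cv2.contourArea(c),rect(M,c,.04))
im,M=load("wL");H=hsv(im)
for n,(u,v),z in [("set",(307,285),.065),("brick",(325,195),.05),("batt",(280,65),.015)]:
    print(n,H[v,u])
    for t in (90,150,180,200,215):
        c=comp((H[...,0]<35)&(H[...,2]>t),(u,v))
        if c is not None: print(t,cv2.contourArea(c),rect(M,c,z))
im,M=load("wS");H=hsv(im);c=comp((H[...,0]<35)&(H[...,1]>40),(330,240))
print("shelf",[rect(M,c,z) for z in (.015,)])
a=cv2.approxPolyDP(cv2.convexHull(c),6,True);print(a.reshape(-1,2).tolist(),plane(M,a.reshape(-1,2),.015).round(4).tolist())
cv2.imwrite("pics/det.png",np.hstack([cv2.resize(load("wP")[0][215:265,235:300],(520,400),interpolation=2)[:, :260+130],cv2.resize(load("wL")[0][120:320,230:410],(400,400),interpolation=2)]))
E
```

```text
spacer 232 [ 15 111  69]
spacer 236 [ 16 110  67]
spacer 240 [ 17 106 214]
spacer 244 [ 16 108 211]
spacer 248 [ 16 110 209]
120 320.0 (array([ 492.8, -449.7]), 21.4, 49.6, np.float32(5.5))
150 313.0 (array([ 493. , -449.9]), 21.1, 49.3, np.float32(5.5))
170 299.0 (array([ 492.9, -450. ]), 20.7, 48.2, np.float32(5.4))
set [ 23 106 219]
90 8658.5 (array([543.8,  65.1]), 205.1, 263.1, np.float32(83.2))
150 8313.0 (array([544.3,  65.6]), 203.0, 258.8, np.float32(83.0))
180 7895.5 (array([543.5,  66.1]), 200.7, 254.3, np.float32(83.0))
200 1410.5 (array([514.9, 111.7]), 58.1, 96.4, np.float32(83.5))
215 1333.5 (array([514.3, 111.9]), 55.9, 96.1, np.float32(83.5))
brick [ 25  97 219]
90 2142.5 (array([552. , 306.7]), 60.5, 104.1, np.float32(99.9))
150 1391.5 (array([552.7, 304.6]), 59.3, 99.0, np.float32(99.9))
180 1334.0 (array([553. , 304.6]), 58.4, 98.4, np.float32(99.6))
200 1243.5 (array([552.5, 304.5]), 56.9, 97.6, np.float32(100.1))
215 1205.5 (array([552.6, 305. ]), 56.2, 95.9, np.float32(99.9))
batt [ 18  87 219]
90 64068.5 (array([337.8, 238.7]), 683.3, 947.1, np.float32(173.9))
150 57552.0 (array([233.6, 413.8]), 464.6, 1158.6, np.float32(30.2))
180 49948.0 (array([357.5, 505.2]), 384.5, 902.1, np.float32(22.8))
200 2621.0 (array([495.6, 456.2]), 56.1, 126.3, np.float32(86.3))
215 2513.5 (array([496.1, 456.5]), 54.9, 124.6, np.float32(87.1))
shelf [(array([ 5.514e+02, -4.000e-01]), 227.8, 333.5, np.float32(83.5))]
[[372, 94], [346, 271], [236, 269], [231, 93]] [[0.6812, 0.1514, 0.015], [0.6375, -0.1757, 0.015], [0.4232, -0.1482, 0.015], [0.4587, 0.1768, 0.015]]
```

View pics/det.png

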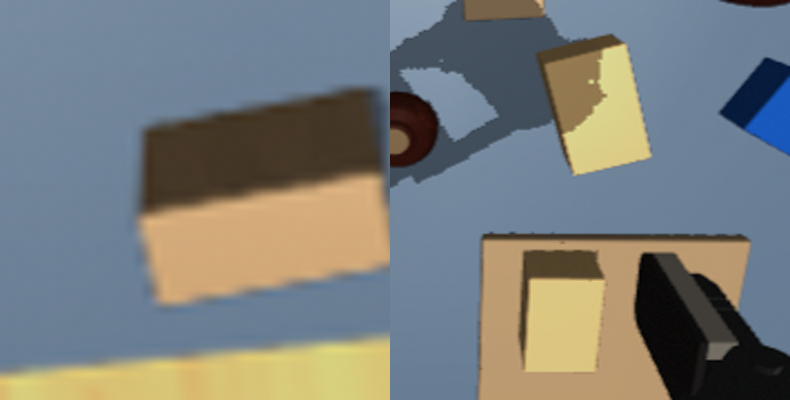

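Left: the spacer with its bright top face (52×13 px patch) and dark +y side; right: the loose brick half in shadow, the set brick on the shelf. Sizes cast at the assumed heights come out at 50×21, 59×99 and 58×97, so the heights are right. Go for the spacer.

```bash

python3 -m creep '[{"travel":[0,-1,-1],"dr":[0,0,0.78]},{"travel":[0,-1,-1],"dr":[0,0,0.78]},{"travel":[0,-1,-1],"dr":[0,0,0.78]},{"travel":[0,-1,-1],"dr":[0,0,0]},{"travel":[-0.06,-1,-1],"dr":[0,0,0]}]' >/dev/null
python3 -m creep '[{"travel":[0,-0.2,-1],"dr":[0,0,0]},{"travel":[0,0,-1],"dr":[0,0,0]},{"travel":[0,0,0],"dr":[0,0,0]},{"travel":[0,0,0],"dr":[0,0,0]}]'
python3 -c "
from h import *
shot('side','side1');shot('wrist','w1')"
```

```text
time: 5.9
ee_pos: [0.4941, -0.4539, 0.0658]
ee_rot: [2.111, 2.326, -0.0]
contact_force: [-0.3, 0.2, 1.0]
gripper_width: 0.0853
finger_force: 0.0
side1 [ 0.4941 -0.4539  0.0658] [ 2.1108  2.3259 -0.    ] toolY deg 5.55 t 5.9
w1 [ 0.4946 -0.4548  0.0672] [ 2.1092e+00  2.3238e+00 -8.0000e-04] toolY deg 5.54 t 5.95
```

```bash

python3 -m creep '[{"travel":[0,0,-0.7],"dr":[0,0,0]},{"travel":[0,0,-0.7],"dr":[0,0,0]},{"travel":[0,0,-0.7],"dr":[0,0,0]},{"travel":[0,0,0],"dr":[0,0,0]}]'
python3 -m creep '[{"travel":[0,0,0],"dr":[0,0,0]},{"travel":[0,0,0],"dr":[0,0,0]},{"travel":[0,0,0],"dr":[0,0,0]},{"travel":[0,0,0],"dr":[0,0,0]},{"travel":[0,0,0],"dr":[0,0,0]}]' 1
python3 -m creep '[{"travel":[0,0,0],"dr":[0,0,0]},{"travel":[0,0,0],"dr":[0,0,0]},{"travel":[0,0,0],"dr":[0,0,0]},{"travel":[0,0,0],"dr":[0,0,0]},{"travel":[0,0,0],"dr":[0,0,0]}]'
```

```text
time: 6.4
ee_pos: [0.4926, -0.4533, 0.0008]
ee_rot: [-2.111, -2.323, -0.001]
contact_force: [0.2, -0.1, 0.6]
gripper_width: 0.0854
finger_force: 0.0
time: 6.9
ee_pos: [0.4942, -0.4563, 0.0051]
ee_rot: [2.11, 2.322, -0.002]
contact_force: [-2.3, 1.2, 7.5]
gripper_width: 0.0448
finger_force: 60.0
time: 7.4
ee_pos: [0.4942, -0.4563, 0.0051]
ee_rot: [2.11, 2.322, -0.002]
contact_force: [-1.4, 1.0, 7.2]
gripper_width: 0.0446
finger_force: 60.0
```

```bash

python3 -m creep '[{"travel":[0,0,0.7],"dr":[0,0,0]},{"travel":[0,0,0.7],"dr":[0,0,0]},{"travel":[0,0,0.7],"dr":[0,0,0]},{"travel":[0,0,0],"dr":[0,0,0]}]'
python3 -c "
from h import *
a,_=shot('wrist','w2');b,_=shot('side','side2')
cv2.imwrite('pics/c2.png',np.hstack([a[184:384,100:420],cv2.resize(b[240:340,300:460],(320,200))]))"
```

```text
time: 7.8
ee_pos: [0.4951, -0.4571, 0.0695]
ee_rot: [2.107, 2.319, -0.002]
contact_force: [0.3, -1.5, -1.6]
gripper_width: 0.0442
finger_force: 61.1
w2 [ 0.4951 -0.4571  0.0695] [ 2.1074e+00  2.3186e+00 -2.3000e-03] toolY deg 5.46 t 7.8
side2 [ 0.4942 -0.456   0.0673] [ 2.1098e+00  2.3211e+00 -1.4000e-03] toolY deg 5.46 t 7.85
```

View pics/c2.png

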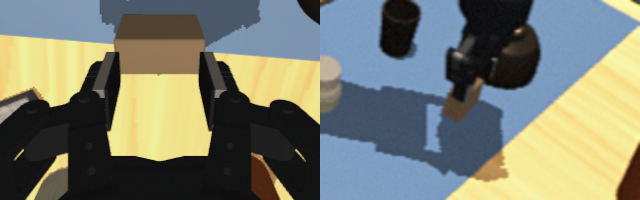

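The spacer is in the fingers, at crop (160,55) left, hanging upright; check its pose in hand numerically.

```bash
python3 - <<'E'
from h import *
im,M=load("w2");H=cv2.cvtColor(im,cv2.COLOR_BGR2HSV)
for v in (200,210,216,222,228,240,250,256,260): print(v,H[v,260],end=' ')
print()
print(proj(M,[[.4951,-.4571,.0695],[.4951,-.4571,.0885]]).round(0))
for lo,hi,uv in [(110,175,(260,245)),(40,105,(260,215))]:
    c=comp((H[...,0]<25)&(H[...,1]>60)&(H[...,2]>lo)&(H[...,2]<hi),uv)
    if c is None: print("none");continue
    q=cv2.approxPolyDP(cv2.convexHull(c),4,True).reshape(-1,2);print(q.tolist(),[rect(M,c,z) for z in (.1,.104,.108)])
E
```

```text
200 [ 17 108  80] 210 [ 16 110  81] 216 [ 16 110  81] 222 [ 17 106  87] 228 [ 16 107 148] 240 [ 16 107 146] 250 [ 16 109 147] 256 [ 16 107 143] 260 [ 29  95 240] 
[[259. 223.]
 [260. 237.]]
[[304, 224], [298, 266], [221, 257], [214, 235], [215, 223]] [(array([ 493.7, -453.7]), 27.9, 50.5, np.float32(179.3)), (array([ 493.5, -451.4]), 27.1, 49.1, np.float32(179.3)), (array([ 493.3, -449.2]), 26.3, 47.7, np.float32(179.3))]
[[304, 223], [215, 222], [223, 199], [295, 199]] [(array([ 493., -435.]), 14.2, 49.3, np.float32(4.7)), (array([ 492.8, -433.2]), 13.8, 47.9, np.float32(4.7)), (array([ 492.6, -431.5]), 13.4, 46.5, np.float32(4.7))]
```

```bash

python3 -m creep '[{"travel":[0,0,1],"dr":[0,0,0]},{"travel":[0,0.3,1],"dr":[0,0,-0.8]},{"travel":[0,0.9,1],"dr":[0,0,-0.8]},{"travel":[0,1,0],"dr":[0,0,-0.8]},{"travel":[0.1,1,0],"dr":[0,0,0]}]' >/dev/null
python3 -m creep '[{"travel":[0,1,0],"dr":[0,0,0]},{"travel":[0,1,0],"dr":[0,0,0]},{"travel":[0.1,1,0],"dr":[0,0,0]},{"travel":[0.1,1,0],"dr":[0,0,0]},{"travel":[0.1,1,0],"dr":[0,0,0]}]' >/dev/null
python3 -m creep '[{"travel":[0,1,0],"dr":[0,0,0]},{"travel":[0,1,0],"dr":[0,0,0]},{"travel":[0,1,0],"dr":[0,0,0]},{"travel":[0,1,0],"dr":[0,0,0]},{"travel":[0,1,0],"dr":[0,0,0]}]' >/dev/null
python3 -m creep '[{"travel":[0,1,0],"dr":[0,0,0]},{"travel":[0,1,0],"dr":[0,0,0]},{"travel":[0,0,-0.7],"dr":[0,0,0]},{"travel":[0,0,-0.7],"dr":[0,0,0]},{"travel":[0,0,0],"dr":[0,0,0]}]'
python3 -c "
from h import *
a,_=shot('wrist','w3');b,_=shot('scene','scene3')
cv2.imwrite('pics/c3.png',np.hstack([a,cv2.resize(b[130:250,190:340],(288,384))[:, :288]]))"
```

```text
time: 9.9
ee_pos: [0.5016, 0.0024, 0.1083]
ee_rot: [-2.339, -2.087, 0.008]
contact_force: [-1.0, 0.1, -1.3]
gripper_width: 0.0441
finger_force: 61.3
w3 [0.5016 0.0024 0.1083] [-2.3386 -2.0869  0.0082] toolY deg -6.51 t 9.9
scene3 [0.503  0.002  0.1102] [-2.3409 -2.0882  0.0052] toolY deg -6.53 t 9.95
```

View pics/c3.png

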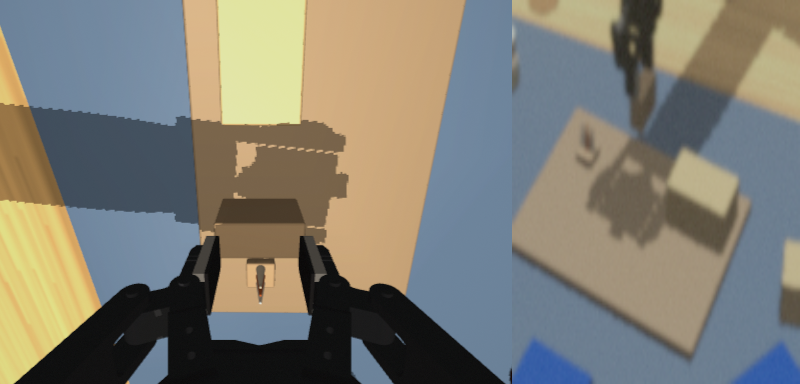

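Wrist: the set brick's lit top spans columns 219–303 with its inner end at row 124; the spacer's in the hand, top edge at row 222. Measure both from here.

```bash
python3 - <<'E'
from h import *
im,M=load("w3");H=cv2.cvtColor(im,cv2.COLOR_BGR2HSV)
b=((H[...,0]>20)&(H[...,0]<35)&(H[...,2]>200)).astype(np.uint8)
L=[];Rr=[]
for v in range(10,116,5):
    x=np.where(b[v,180:340])[0]+180; L.append((x.min()-.5,v));Rr.append((x.max()+.5,v))
I=[(u,np.where(b[:200,u])[0].max()+.5) for u in range(226,298,4)]
def line(P):
    p=plane(M,np.array(P),.065)[:,:2]*1000; vx,vy,x,y=cv2.fitLine(p.astype(np.float32),cv2.DIST_HUBER,0,.01,.01).ravel(); return np.array([x,y]),np.array([vx,vy])
for n,P in (("L",L),("R",Rr),("I",I)):
    c,d=line(P);print(n,c.round(1),np.degrees(np.arctan2(d[1],d[0])).round(2)%180)
l,dl=line(L);r,_=line(Rr);i,_=line(I)
y=np.array([np.cos(np.radians(83.5)),np.sin(np.radians(83.5))]);e=np.array([y[1],-y[0]])
print("width",(r-l)@e,"row e-offset",(l+r)@e/2,"inner y",i@y,"TCP e,y",np.array([501.6,2.4])@e,np.array([501.6,2.4])@y, "setcentre earlier",np.array([514.8,111.7])@e,np.array([514.8,111.7])@y-50)
# spacer top edges: dark front -> brighter top
g=H[...,2].astype(int)
for u in (235,260,285):
    col=g[190:275,u];d=np.diff(col);print(u,[(k+190,int(d[k])) for k in np.where(abs(d)>25)[0]])
zt=.1083+.0345
p=plane(M,[(216,222.5),(305,222.5)],zt)[:,:2]*1000;print("spacer top edge e,y",p@e,p@y)
for z in (.0995,.1025):
    p=plane(M,[(222,199),(296,199)],z)[:,:2]*1000;print("spacer bottom edge",p@e,p@y)
E
```

```text
L [484.6 104.8] 83.37
R [542.1  97.8] 83.58
I [506.8  63. ] 173.62
width 57.87217589767672 row e-offset 498.5661855986526 inner y 119.91872911068636 TCP e,y 498.1039550943333 59.16730447960588 setcentre earlier 498.84599232443196 119.25899072679326
235 [(np.int64(191), 29), (np.int64(192), 58), (np.int64(197), -42), (np.int64(198), -89), (np.int64(257), 49)]
260 [(np.int64(198), -32), (np.int64(222), 26), (np.int64(262), 43), (np.int64(263), 48), (np.int64(264), -56)]
285 [(np.int64(198), -30), (np.int64(222), 27), (np.int64(257), 49)]
spacer top edge e,y [475.05331617 522.96590538] [75.78198695 76.05091005]
spacer bottom edge [472.43873846 523.13080451] [72.76764869 73.00558244]
spacer bottom edge [472.88307479 522.74439273] [73.91718253 74.15121698]
```

```bash

python3 -m creep '[{"travel":[0.064,0.56,0],"dr":[0,0,0]},{"travel":[0.064,0.56,0],"dr":[0,0,0]},{"travel":[0,0,-0.8],"dr":[0,0,0]},{"travel":[0,0,-0.8],"dr":[0,0,0]},{"travel":[0,0,-0.8],"dr":[0,0,0]}]'
python3 -m creep '[{"travel":[0,0,0],"dr":[0,0,0]},{"travel":[0,0,0],"dr":[0,0,0]},{"travel":[0,0,-0.1],"dr":[0,0,0]},{"travel":[0,0,-0.1],"dr":[0,0,0]}]'
python3 -m creep '[{"travel":[0,0,-0.08],"dr":[0,0,0]},{"travel":[0,0,0],"dr":[0,0,0]}]'
python3 -m creep '[{"travel":[0,0,-0.08],"dr":[0,0,0]},{"travel":[0,0,0],"dr":[0,0,0]}]'
```

```text
time: 10.5
ee_pos: [0.5102, 0.0347, 0.0414]
ee_rot: [2.343, 2.089, 0.003]
contact_force: [0.5, -0.3, -1.5]
gripper_width: 0.0437
finger_force: 61.4
time: 10.9
ee_pos: [0.5104, 0.0347, 0.0362]
ee_rot: [2.343, 2.089, 0.003]
contact_force: [-0.5, -0.1, -0.5]
gripper_width: 0.044
finger_force: 61.5
time: 11.1
ee_pos: [0.5089, 0.035, 0.0323]
ee_rot: [-2.345, -2.091, 0.0]
contact_force: [-0.9, 0.0, -0.9]
gripper_width: 0.0441
finger_force: 61.5
time: 11.3
ee_pos: [0.5087, 0.0351, 0.0297]
ee_rot: [-2.344, -2.091, 0.0]
contact_force: [-0.2, 0.4, -1.1]
gripper_width: 0.0442
finger_force: 61.5
```

```bash

python3 -m creep '[{"travel":[-0.08,0,-0.1],"dr":[0,0,0]},{"travel":[0,0,-0.08],"dr":[0,0,0]},{"travel":[0,0,0],"dr":[0,0,0]}]'
python3 -m creep '[{"travel":[0,0,-0.07],"dr":[0,0,0]},{"travel":[0,0,0],"dr":[0,0,0]}]'
python3 -m creep '[{"travel":[0,0,-0.05],"dr":[0,0,0]},{"travel":[0,0,0],"dr":[0,0,0]}]'
python3 -m creep '[{"travel":[0,0,-0.04],"dr":[0,0,0]},{"travel":[0,0,0],"dr":[0,0,0]}]'
```

```text
time: 11.6
ee_pos: [0.506, 0.0351, 0.024]
ee_rot: [-2.344, -2.091, 0.001]
contact_force: [0.1, 0.7, -1.5]
gripper_width: 0.0441
finger_force: 61.5
time: 11.8
ee_pos: [0.5064, 0.035, 0.0221]
ee_rot: [-2.344, -2.091, 0.0]
contact_force: [0.1, 0.4, -1.2]
gripper_width: 0.0443
finger_force: 61.5
time: 12.0
ee_pos: [0.5064, 0.035, 0.0207]
ee_rot: [-2.344, -2.091, 0.0]
contact_force: [0.6, -0.4, -0.3]
gripper_width: 0.0442
finger_force: 61.5
time: 12.2
ee_pos: [0.5067, 0.0349, 0.0202]
ee_rot: [2.344, 2.091, -0.0]
contact_force: [-2.2, -0.7, 4.0]
gripper_width: 0.0439
finger_force: 65.4
```

```bash

python3 -m creep '[{"travel":[0,0,0.03],"dr":[0,0,0]},{"travel":[0.02,0.15,0],"dr":[0,0,0]},{"travel":[0.02,0.15,0],"dr":[0,0,0]},{"travel":[0,0,0],"dr":[0,0,0]}]' | grep -E 'pos|force'
python3 -m creep '[{"travel":[0.004,0.04,0],"dr":[0,0,0]},{"travel":[0,0,0],"dr":[0,0,0]}]'| grep -E 'pos|force'
python3 -m creep '[{"travel":[0.004,0.04,0],"dr":[0,0,0]},{"travel":[0,0,0],"dr":[0,0,0]}]'| grep -E 'pos|force'
python3 -m creep '[{"travel":[0.004,0.04,0],"dr":[0,0,0]},{"travel":[0,0,0],"dr":[0,0,0]}]'| grep -E 'pos|force'
```

```text
ee_pos: [0.5077, 0.0446, 0.0204]
contact_force: [0.3, 1.0, -1.5]
finger_force: 61.5
ee_pos: [0.5077, 0.045, 0.0205]
contact_force: [-0.6, -1.7, -0.9]
finger_force: 61.8
ee_pos: [0.5077, 0.0451, 0.0205]
contact_force: [-2.4, -7.4, -1.5]
finger_force: 62.3
ee_pos: [0.5077, 0.0452, 0.0205]
contact_force: [-3.0, -13.0, -0.9]
finger_force: 62.9
```

```bash

python3 -m creep '[{"travel":[0,0,-0.03],"dr":[0,0,0]},{"travel":[0,0,0],"dr":[0,0,0]}]' | grep -E 'pos|force'
python3 -m creep '[{"travel":[-0.004,-0.05,-0.02],"dr":[0,0,0]},{"travel":[0,0,0],"dr":[0,0,0]}]'| grep -E 'pos|force'
python3 -m creep '[{"travel":[0,0,0],"dr":[0,0,0]},{"travel":[0,0,0],"dr":[0,0,0]},{"travel":[0,0,0],"dr":[0,0,0]},{"travel":[0,0,0],"dr":[0,0,0]},{"travel":[0,0,0],"dr":[0,0,0]}]' -1
python3 -m creep '[{"travel":[0,0,0.5],"dr":[0,0,0]},{"travel":[0,0,0.8],"dr":[0,0,0]},{"travel":[0,0,1],"dr":[0,0,0]},{"travel":[0,0,1],"dr":[0,0,0]},{"travel":[0,0,0],"dr":[0,0,0]}]'
python3 -c "
from h import *
a,_=shot('wrist','w4');b,_=shot('side','side4')
cv2.imwrite('pics/c4.png',np.hstack([a,cv2.resize(b[170:260,200:335],(432,288)).copy()[:,:288][:288] if 0 else cv2.resize(b[170:266,210:282],(288,384))]))"
```

```text
ee_pos: [0.5078, 0.0451, 0.0203]
contact_force: [-6.0, -12.0, 5.5]
finger_force: 67.1
ee_pos: [0.5078, 0.045, 0.0201]
contact_force: [-6.5, -5.3, 9.1]
finger_force: 68.8
time: 14.1
ee_pos: [0.508, 0.0463, 0.019]
ee_rot: [-2.344, -2.091, -0.0]
contact_force: [0.4, -0.7, -0.1]
gripper_width: 0.0853
finger_force: 0.0
time: 14.6
ee_pos: [0.5114, 0.0458, 0.1229]
ee_rot: [2.339, 2.087, 0.01]
contact_force: [0.9, 0.2, -0.3]
gripper_width: 0.0854
finger_force: 0.0
w4 [0.5114 0.0458 0.1229] [2.3391 2.0868 0.0096] toolY deg -6.53 t 14.6
side4 [0.5098 0.046  0.1204] [2.3415 2.0887 0.0054] toolY deg -6.53 t 14.65
```

View pics/c4.png

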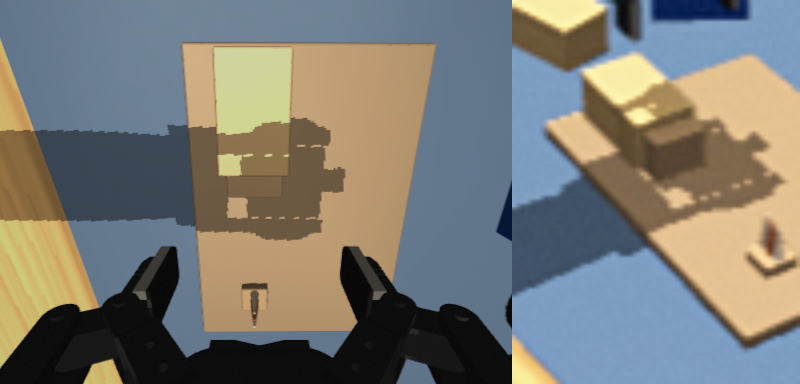

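Wrist: spacer (227–282, 176–197) flush against the set brick's inner end (row 176) and centred on it; cone stand at (255,297). Now the loose brick.

```bash

python3 -m creep '[{"travel":[0.16,0.96,0.3],"dr":[0,0,0.82]},{"travel":[0.16,0.96,0.3],"dr":[0,0,0.82]},{"travel":[0.16,0.96,0],"dr":[0,0,0.82]},{"travel":[0.16,0.96,0],"dr":[0,0,0.82]},{"travel":[0.16,0.96,0],"dr":[0,0,0]}]' >/dev/null
python3 -m creep '[{"travel":[0.16,0.96,0],"dr":[0,0,0]},{"travel":[0.16,0.96,0],"dr":[0,0,0]},{"travel":[0.16,0.96,0],"dr":[0,0,0]},{"travel":[0.16,0.94,0],"dr":[0,0,0]},{"travel":[0,0,0],"dr":[0,0,0]}]' >/dev/null
python3 -m creep '[{"travel":[0,0,-0.7],"dr":[0,0,0]},{"travel":[0,0,-0.7],"dr":[0,0,0]},{"travel":[0,0,0],"dr":[0,0,0]},{"travel":[0,0,0],"dr":[0,0,0]}]'
python3 - <<'E'
from h import *
im,M=shot('wrist','w5')
H=cv2.cvtColor(im,cv2.COLOR_BGR2HSV)
E
```

```text
time: 16.1
ee_pos: [0.5504, 0.3039, 0.093]
ee_rot: [-2.022, -2.403, 0.004]
contact_force: [0.3, -0.0, 1.0]
gripper_width: 0.0855
finger_force: 0.0
w5 [0.5504 0.3039 0.093 ] [-2.0221 -2.4027  0.0036] toolY deg 9.83 t 16.1
```

```bash

python3 -m creep '[{"travel":[0.06,0,-0.9],"dr":[0,0,0]},{"travel":[0,0,-0.9],"dr":[0,0,0]},{"travel":[0,0,-0.9],"dr":[0,0,0]},{"travel":[0,0,0],"dr":[0,0,0]}]'
python3 -m creep '[{"travel":[0,0,0],"dr":[0,0,0]},{"travel":[0,0,0],"dr":[0,0,0]},{"travel":[0,0,0],"dr":[0,0,0]},{"travel":[0,0,0],"dr":[0,0,0]},{"travel":[0,0,0],"dr":[0,0,0]}]' 1
python3 -m creep '[{"travel":[0,0,0],"dr":[0,0,0]},{"travel":[0,0,0],"dr":[0,0,0]},{"travel":[0,0,0],"dr":[0,0,0]}]'
python3 -m creep '[{"travel":[0,0,0.7],"dr":[0,0,0]},{"travel":[0,0,0.7],"dr":[0,0,0]},{"travel":[0,0,1],"dr":[0,0,0]},{"travel":[0,0,1],"dr":[0,0,0]},{"travel":[0,0,0],"dr":[0,0,0]}]'
```

```text
time: 16.55
ee_pos: [0.5505, 0.3036, 0.0102]
ee_rot: [-2.021, -2.401, 0.008]
contact_force: [-0.6, -0.4, -0.5]
gripper_width: 0.0854
finger_force: 0.0
time: 17.05
ee_pos: [0.5546, 0.3057, 0.0188]
ee_rot: [2.021, 2.404, 0.003]
contact_force: [-28.2, -7.3, 37.9]
gripper_width: 0.0122
finger_force: 18.8
time: 17.35
ee_pos: [0.5559, 0.306, 0.0185]
ee_rot: [2.02, 2.402, 0.009]
contact_force: [-3.9, -0.9, 14.8]
gripper_width: -0.0001
finger_force: 7.6
time: 17.85
ee_pos: [0.557, 0.3062, 0.1224]
ee_rot: [2.018, 2.399, 0.016]
contact_force: [0.7, 0.9, 1.1]
gripper_width: -0.0002
finger_force: 0.0
```

```bash
python3 -c "
from h import *
a,_=shot('wrist','w6');b,_=shot('scene','scene6')
w=cv2.imread('pics/w5.png')
cv2.imwrite('pics/c6.png',np.hstack([cv2.resize(w,(400,300)),cv2.resize(b[170:275,300:440],(400,300))]));cv2.imwrite('pics/c6.png',np.vstack([cv2.imread('pics/c6.png'),np.hstack([cv2.resize(a,(400,300)),np.zeros((300,400,3),np.uint8)])]))"
```

```text
w6 [0.557  0.3062 0.1224] [2.0179 2.3995 0.0164] toolY deg 9.87 t 17.85
scene6 [0.5554 0.3056 0.1196] [2.0195 2.4011 0.0106] toolY deg 9.87 t 17.9
```

View pics/c6.png

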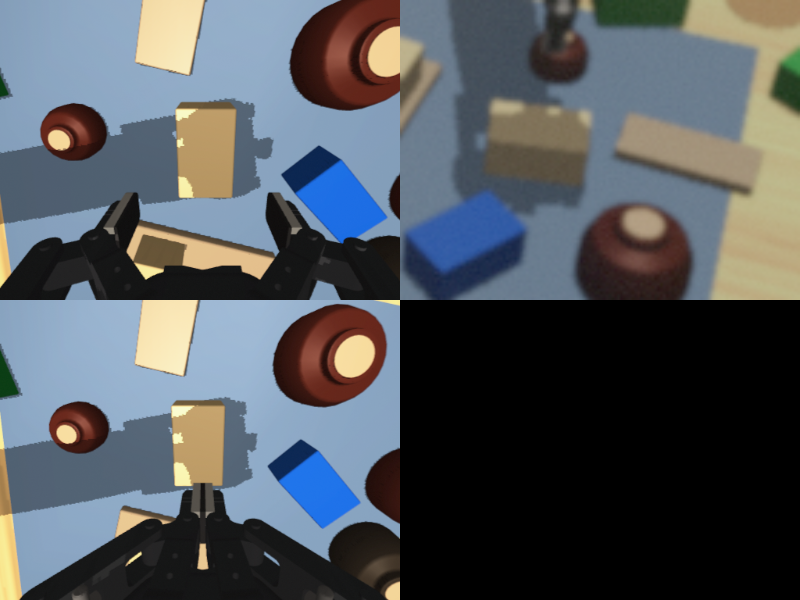

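Top-left (before grasp): brick (205,150) below the hand; bottom-left (after): brick at the same place, fingers shut above its −y end. The grasp missed; recheck numerically where the brick is relative to the tool.

```bash
python3 - <<'E'
from h import *
for n in ("w5","w6"):
    im,M=load(n);H=cv2.cvtColor(im,cv2.COLOR_BGR2HSV)
    c=comp((H[...,0]>18)&(H[...,0]<35)&(H[...,2]>135),(262,190) if n=="w5" else (255,190))
    st=pickle.load(open(f"pics/{n}.pkl","rb"))[1]
    q=cv2.boxPoints(cv2.minAreaRect(c)).round(0);print(n,q.tolist(),[rect(M,c,z) for z in (.04,.05,.06)],proj(M,[st["ee_pos"]]).round(0))
im,M=load("scene6");H=cv2.cvtColor(im,cv2.COLOR_BGR2HSV)
im,M2=load("wL")
Ms=[load("w5")[1],load("w6")[1]]
# side/scene corner cross-check: brick top centre
a=model("scene");b=model("side")
print(proj(a,[[.5527,.3046,.05]]),proj(b,[[.5527,.3046,.05]]))
print(proj(a,[read_state()["ee_pos"]]),proj(b,[read_state()["ee_pos"]]))
s=cams.snapshot("side");cv2.imwrite("pics/side6.png",s)
sc=cv2.imread("pics/scene6.png")
cv2.imwrite("pics/c7.png",np.hstack([cv2.resize(sc[110:250,280:430],(400,373)),cv2.resize(s[90:230,150:300],(400,373))]))
E
```

```text
Traceback (most recent call last):
cv2.error: OpenCV(4.12.0) /io/opencv/modules/imgproc/src/convhull.cpp:143: error: (-215:Assertion failed) total >= 0 && (depth == CV_32F || depth == CV_32S) in function 'convexHull'
```

```bash
python3 - <<'E'
from h import *
for n,uv in (("w5",(262,215)),("w6",(255,205))):
    im,M=load(n);H=cv2.cvtColor(im,cv2.COLOR_BGR2HSV);print(H[uv[1],uv[0]],H[uv[1]-30,uv[0]])
    c=comp((H[...,0]<35)&(H[...,2]>H[uv[1],uv[0]][2]-15)&(H[...,1]>50),uv)
    st=pickle.load(open(f"pics/{n}.pkl","rb"))[1]
    if c is not None: print(n,cv2.boxPoints(cv2.minAreaRect(c)).round(0).tolist(),[rect(M,c,z) for z in (.04,.05,.06)],proj(M,[st["ee_pos"]]).round(0))
a=model("scene");b=model("side")
print(proj(a,[[.5527,.3046,.05]]),proj(b,[[.5527,.3046,.05]]))
print(proj(a,[read_state()["ee_pos"]]),proj(b,[read_state()["ee_pos"]]))
s=cams.snapshot("side");cv2.imwrite("pics/side6.png",s)
sc=cv2.imread("pics/scene6.png")
cv2.imwrite("pics/c7.png",np.hstack([cv2.resize(sc[110:250,280:430],(400,373)),cv2.resize(s[90:230,150:300],(400,373))]))
E
```

```text
[ 18 118 184] [ 19 115 186]
w5 [[225.0, 139.0], [301.0, 139.0], [301.0, 252.0], [225.0, 252.0]] [(array([553.3, 300.7]), 61.0, 102.6, np.float32(99.8)), (array([552.5, 304.5]), 58.3, 98.0, np.float32(99.8)), (array([551.8, 308.3]), 55.6, 93.5, np.float32(99.8))] [[259. 223.]]
[ 19 116 191] [ 18 114 194]
w6 [[219.0, 135.0], [286.0, 135.0], [286.0, 237.0], [219.0, 237.0]] [(array([552.6, 301.2]), 60.7, 101.8, np.float32(99.8)), (array([552.2, 304.5]), 58.3, 97.9, np.float32(99.8)), (array([551.7, 307.9]), 56.0, 93.9, np.float32(99.8))] [[259. 223.]]
[[348.63469187 213.40444601]] [[218.85476493 169.75381624]]
[[351.53197231 196.16002357]] [[218.27459867 154.52452586]]
```

View pics/c7.png

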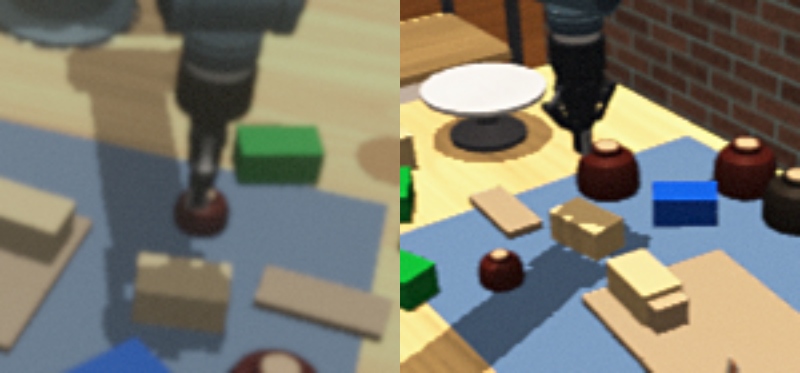

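```bash
python3 - <<'E'
from h import *
a=model("scene");b=model("side");st=read_state();print(st["ee_pos"])
print(tri((a,b),((357,187),(219,147))))
# finger tip in both: dark/grey finger columns
for n,(u0,u1),(v0,v1) in (("scene6",(348,366),(165,200)),("side6",(210,230),(125,165))):
    im=cv2.imread(f"pics/{n}.png").astype(int).sum(2)
    print(n);print(im[v0:v1:2,u0:u1:2])
for n in ("w6",):
    im,M=load(n);p=st["ee_pos"]
    for d in (0,.01,.02,.03,.04): print(d,proj(M,[p+np.array([0,0,d])]).round(1))
    print(im[215:270:3,262].astype(int).sum(1), im[215:270:3,256].astype(int).sum(1))
E
```

```text
[0.55294305 0.30473337 0.11547994]
(array([0.55705376, 0.31146168, 0.1500195 ]), np.float64(0.006398743066481881))
scene6
[[473 333 130 112 185 208 140 151 331]
 [463 311 123 116 220 220 137 183 429]
 [440 291 133 145 280 272 138 224 440]
 [360 256 164 216 336 319 172 288 463]
 [349 309 173 252 368 339 213 310 432]
 [341 283 139 155 197 183 169 314 372]
 [327 265 111 113 133 106 212 353 371]
 [273 250 119 111 105 120 246 366 370]
 [219 206 143 104 127 248 278 304 367]
 [150 180 151 111 152 305 280 180 296]
 [138 186 139 111 154 212 163 160 228]
 [121 163 134 143 178 201 175 161 179]
 [116 128 148 190 209 193 170 153 150]
 [100 113 106 127 139 139 140 127 148]
 [108 110 108 121 125 117 117 114 157]
 [112  96  99 124 109 105 119 116 226]
 [178 131 119 109 111 110 141 207 333]
 [234 224 254 253 248 258 289 348 376]]
side6
[[ 64  57  57  59  44  57  51  55  73  26]
 [ 73  43  48  50  47  45  35  51  51 185]
 [151  52  37  58  59  35  58 427  67 546]
 [134  69  56  54  63  42  52 142 108 661]
 [ 58 136  51  53  54  33  46  17 385 656]
 [ 22  62  58  76  40  50  62 414 664 650]
 [134  18  
[... 151 characters left out ...]
 609 606]
 [625 643 564  20 159 161 126 474 646 651]
 [641 628 640 415 172 167  89  54  87  75]
 [648 649 643 611 161 135 151 146 124 164]
 [642 651 663 550  41 125 162 181 186 197]
 [632 633 664 319  56  81  88  91  92  97]
 [656 646 558 191  69  79  75  78  85  95]
 [511 480 488 179  47  81  63  80  73  80]
 [480 476 487 256  41  57  49  80  62  46]
 [472 481 480 377  23  59  59  66  65  68]
 [476 479 477 450 347  68  26  32  45  64]]
0 [[253.2 219.5]]
0.01 [[253.1 225.9]]
0.02 [[252.9 233. ]]
0.03 [[252.8 240.9]]
0.04 [[252.6 249.7]]
[449 450 448 446 445 446 414 159 162 156 132 131 129 125 104 105 103 102
  74] [450 449 448 446 447 447 416 193 194 186 156 156 158 150 124 120 122 118
  91]
```

The physical fingertips sit ~31 mm higher than the reported TCP (triangulated tip z≈0.150 against 0.117, wrist row 236, and the stop on the brick's 50 mm top at a reading of 18.5), so the fingers closed on top of the brick. I'll go ~31 mm lower in the readings, watching the force.

```bash

python3 -m creep '[{"travel":[0,0,0],"dr":[0,0,0]},{"travel":[0,0,0],"dr":[0,0,0]},{"travel":[0,0,0],"dr":[0,0,0]},{"travel":[0,0,0],"dr":[0,0,0]},{"travel":[0,0,0],"dr":[0,0,0]}]' -1
python3 -m creep '[{"travel":[0,0,-0.8],"dr":[0,0,0]},{"travel":[0,0,-0.8],"dr":[0,0,0]},{"travel":[0,0,-0.8],"dr":[0,0,0]},{"travel":[0,0,-0.8],"dr":[0,0,0]}]' | grep -E 'pos|force'
python3 -m creep '[{"travel":[0,0,-0.4],"dr":[0,0,0]},{"travel":[0,0,0],"dr":[0,0,0]}]'| grep -E 'pos|force'
python3 -m creep '[{"travel":[0,0,-0.4],"dr":[0,0,0]},{"travel":[0,0,-0.3],"dr":[0,0,0]},{"travel":[0,0,0],"dr":[0,0,0]}]'| grep -E 'pos|force'
```

```text
time: 18.5
ee_pos: [0.5529, 0.3047, 0.1148]
ee_rot: [-2.022, -2.404, 0.001]
contact_force: [0.3, 0.5, 0.2]
gripper_width: 0.0724
finger_force: 0.0
ee_pos: [0.553, 0.3048, 0.0183]
contact_force: [0.2, -0.1, 0.1]
finger_force: 0.0
ee_pos: [0.5514, 0.3042, 0.005]
contact_force: [-0.6, 0.2, -0.5]
finger_force: 0.0
ee_pos: [0.5522, 0.3044, -0.015]
contact_force: [0.1, 0.0, -1.5]
finger_force: 0.0
```

```bash

python3 -m creep '[{"travel":[0,0,-0.2],"dr":[0,0,0]},{"travel":[0,0,0],"dr":[0,0,0]}]'| grep -E 'pos|force'
python3 -m creep '[{"travel":[0,0,0],"dr":[0,0,0]},{"travel":[0,0,0],"dr":[0,0,0]},{"travel":[0,0,0],"dr":[0,0,0]},{"travel":[0,0,0],"dr":[0,0,0]},{"travel":[0,0,0],"dr":[0,0,0]}]' 1
python3 -m creep '[{"travel":[0,0,0],"dr":[0,0,0]},{"travel":[0,0,0],"dr":[0,0,0]},{"travel":[0,0,0.1],"dr":[0,0,0]}]'
```

```text
ee_pos: [0.5527, 0.3046, -0.0203]
contact_force: [1.2, -0.2, 0.0]
finger_force: 0.0
time: 20.1
ee_pos: [0.5535, 0.3049, -0.0193]
ee_rot: [2.022, 2.404, 0.002]
contact_force: [0.0, 0.8, 3.3]
gripper_width: 0.0595
finger_force: 66.4
time: 20.4
ee_pos: [0.552, 0.3044, -0.0178]
ee_rot: [-2.022, -2.403, 0.003]
contact_force: [-0.8, -0.5, -2.8]
gripper_width: 0.0591
finger_force: 66.0
```

```bash

python3 -m creep '[{"travel":[0,0,0.9],"dr":[0,0,0]},{"travel":[0,0,1],"dr":[0,0,0]},{"travel":[0,0,1],"dr":[0,0,0]},{"travel":[0,0,1],"dr":[0,0,0]},{"travel":[0,-0.3,0.5],"dr":[0,0,0]}]' 
python3 -m creep '[{"travel":[-0.16,-0.9,0],"dr":[0,0,-0.82]},{"travel":[-0.16,-1,0],"dr":[0,0,-0.82]},{"travel":[-0.16,-1,0],"dr":[0,0,-0.82]},{"travel":[-0.16,-1,0],"dr":[0,0,-0.82]},{"travel":[-0.16,-1,0],"dr":[0,0,0]}]' >/dev/null
python3 -m creep '[{"travel":[-0.16,-1,0],"dr":[0,0,0]},{"travel":[-0.16,-1,0],"dr":[0,0,0]},{"travel":[-0.16,-1,0],"dr":[0,0,0]},{"travel":[-0.16,-1,0],"dr":[0,0,0]},{"travel":[-0.16,-1,0],"dr":[0,0,0]}]' >/dev/null
python3 -m creep '[{"travel":[-0.1,-0.6,0],"dr":[0,0,0]},{"travel":[0,0,0],"dr":[0,0,0]},{"travel":[0,0,0],"dr":[0,0,0]}]'
python3 - <<'E'
from h import *
shot('wrist','w7');shot('side','side7')
E
```

```text
time: 20.9
ee_pos: [0.5534, 0.2963, 0.1171]
ee_rot: [2.02, 2.404, 0.003]
contact_force: [-0.4, 0.4, -2.2]
gripper_width: 0.0591
finger_force: 66.2
time: 22.2
ee_pos: [0.5009, -0.0193, 0.114]
ee_rot: [-2.344, -2.088, 0.001]
contact_force: [-0.4, 0.6, -1.5]
gripper_width: 0.0593
finger_force: 66.1
w7 [ 0.5009 -0.0193  0.114 ] [-2.3443e+00 -2.0884e+00  1.5000e-03] toolY deg -6.61 t 22.2
side7 [ 0.5012 -0.0188  0.1142] [-2.3434e+00 -2.0899e+00  1.2000e-03] toolY deg -6.54 t 22.25
```

View pics/w7.png

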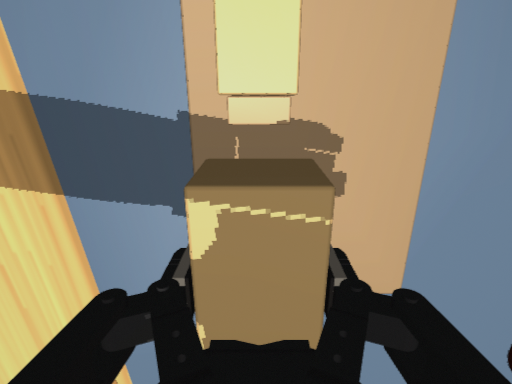

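The held brick (front edge cols 187–334, row 184) faces the spacer (228–290, end at row 124), in line with the set brick (216–299).

```bash
python3 - <<'E'
from h import *
im,M=load("w7");t=np.radians(83.5);y=np.array([np.cos(t),np.sin(t)]);e=np.array([y[1],-y[0]])
def f(n,uv,z):
    p=plane(M,uv,z)[:,:2]*1000;print(n,"e",(p@e).round(1),(p@e).mean().round(1),"y",(p@y).round(1))
f("held top",[(187,184.5),(334,184.5)],.1835);f("held bot",[(206,159),(316,159)],.1335)
f("spacer end",[(228.5,124.5),(290.5,124.5)],.055);f("set inner",[(216.5,95),(298.5,95)],.065)
f("set upper",[(213,5),(301,5)],.065)
p=np.array([500.9,-19.3]);print("TCP",p@e,p@y)
E
```

```text
held top e [472.2 528.8] 500.5 y [87.2 87.2]
held bot e [470.5 531.3] 500.9 y [85.7 85.7]
spacer end e [475.2 524.8] 500.0 y [95.8 95.8]
set inner e [468.1 528.9] 498.5 y [118.4 118.3]
set upper e [468.6 528. ] 498.3 y [176.1 176. ]
TCP 499.86496453412326 37.52755296178639
```

```bash

python3 -m creep '[{"travel":[-0.065,0,-0.8],"dr":[0,0,0]},{"travel":[0,0,-0.9],"dr":[0,0,0]},{"travel":[0,0,-0.9],"dr":[0,0,0]},{"travel":[0,0,-0.8],"dr":[0,0,0]},{"travel":[0,0,0],"dr":[0,0,0]}]' | grep -E 'pos|force'
python3 -m creep '[{"travel":[0,0,-0.15],"dr":[0,0,0]},{"travel":[0,0,-0.1],"dr":[0,0,0]},{"travel":[0,0,0],"dr":[0,0,0]}]'| grep -E 'pos|force'
python3 -m creep '[{"travel":[0,0,-0.1],"dr":[0,0,0]},{"travel":[0,0,0],"dr":[0,0,0]}]'| grep -E 'pos|force'
python3 -m creep '[{"travel":[0,0,-0.06],"dr":[0,0,0]},{"travel":[0,0,0],"dr":[0,0,0]}]'| grep -E 'pos|force'
```

```text
ee_pos: [0.4966, -0.0175, 0.0096]
contact_force: [-1.0, 0.4, -2.7]
finger_force: 66.0
ee_pos: [0.5008, -0.0193, 0.0065]
contact_force: [-0.1, -1.1, -1.3]
finger_force: 66.1
ee_pos: [0.5002, -0.0193, 0.0028]
contact_force: [0.1, -0.2, -1.5]
finger_force: 66.1
ee_pos: [0.4999, -0.0193, 0.0007]
contact_force: [0.5, 0.0, -1.9]
finger_force: 66.1
```

```bash

python3 -m creep '[{"travel":[-0.03,0,-0.1],"dr":[0,0,0]},{"travel":[0,0,0],"dr":[0,0,0]}]' | grep -E 'pos|force'
python3 -m creep '[{"travel":[0,0,-0.04],"dr":[0,0,0]},{"travel":[0,0,0],"dr":[0,0,0]}]'| grep -E 'pos|force'
python3 -m creep '[{"travel":[0,0,-0.03],"dr":[0,0,0]},{"travel":[0,0,0],"dr":[0,0,0]}]'| grep -E 'pos|force'
```

```text
ee_pos: [0.4986, -0.0192, -0.0027]
contact_force: [0.9, -0.3, -2.9]
finger_force: 66.1
ee_pos: [0.499, -0.0193, -0.0036]
contact_force: [0.5, 0.6, -3.2]
finger_force: 66.1
ee_pos: [0.4992, -0.0193, -0.0043]
contact_force: [0.4, -0.1, -2.5]
finger_force: 66.4
```

Just above the shelf; slide toward the spacer until contact.

```bash

python3 -m creep '[{"travel":[0.013,0.11,0],"dr":[0,0,0]},{"travel":[0.013,0.11,0],"dr":[0,0,0]},{"travel":[0,0,0],"dr":[0,0,0]}]'| grep -E 'pos|force'
python3 -m creep '[{"travel":[0.004,0.04,0],"dr":[0,0,0]},{"travel":[0,0,0],"dr":[0,0,0]}]'| grep -E 'pos|force'
python3 -m creep '[{"travel":[0.004,0.04,0],"dr":[0,0,0]},{"travel":[0,0,0],"dr":[0,0,0]}]'| grep -E 'pos|force'
python3 -m creep '[{"travel":[0.004,0.04,0],"dr":[0,0,0]},{"travel":[0,0,0],"dr":[0,0,0]}]'| grep -E 'pos|force'
```

```text
ee_pos: [0.4999, -0.0122, -0.0043]
contact_force: [-0.0, -0.9, -2.0]
finger_force: 66.4
ee_pos: [0.5, -0.0113, -0.0043]
contact_force: [-0.0, 0.1, -2.3]
finger_force: 66.4
ee_pos: [0.5002, -0.0102, -0.0043]
contact_force: [0.5, 0.4, -2.2]
finger_force: 66.4
ee_pos: [0.5003, -0.0092, -0.0042]
contact_force: [-0.2, -1.0, -1.9]
finger_force: 66.3
```

```bash

for i in 1; do
python3 -m creep '[{"travel":[0.003,0.03,0],"dr":[0,0,0]},{"travel":[0,0,0],"dr":[0,0,0]}]'| grep -E 'pos|force'
python3 -m creep '[{"travel":[0.003,0.03,0],"dr":[0,0,0]},{"travel":[0,0,0],"dr":[0,0,0]}]'| grep -E 'pos|force'
done
python3 -m creep '[{"travel":[0.003,0.03,0],"dr":[0,0,0]},{"travel":[0,0,0],"dr":[0,0,0]}]'| grep -E 'pos|force'
```

```text
ee_pos: [0.5003, -0.0093, -0.0042]
contact_force: [-1.5, -6.4, -1.5]
finger_force: 66.4
ee_pos: [0.5003, -0.0094, -0.0041]
contact_force: [-3.6, -11.3, -0.7]
finger_force: 66.5
ee_pos: [0.5003, -0.0094, -0.004]
contact_force: [-3.8, -16.0, -0.6]
finger_force: 66.5
```

```bash

python3 -m creep '[{"travel":[0,0,-0.05],"dr":[0,0,0]},{"travel":[-0.003,-0.05,0],"dr":[0,0,0]},{"travel":[0,0,0],"dr":[0,0,0]}]'| grep -E 'pos|force'
python3 -m creep '[{"travel":[0,0,-0.03],"dr":[0,0,0]},{"travel":[0,0,0],"dr":[0,0,0]}]'| grep -E 'pos|force'
```

```text
ee_pos: [0.5003, -0.0094, -0.0043]
contact_force: [-9.2, -7.1, 12.8]
finger_force: 67.9
ee_pos: [0.5004, -0.0094, -0.0043]
contact_force: [-14.1, -6.7, 20.3]
finger_force: 69.0
```

```bash

python3 -m creep '[{"travel":[0,0,0.06],"dr":[0,0,0]},{"travel":[0,0,0],"dr":[0,0,0]}]'| grep -E 'pos|force'
python3 -m creep '[{"travel":[0,0,0],"dr":[0,0,0]},{"travel":[0,0,0],"dr":[0,0,0]},{"travel":[0,0,0],"dr":[0,0,0]},{"travel":[0,0,0],"dr":[0,0,0]},{"travel":[0,0,0],"dr":[0,0,0]}]' -1
python3 -m creep '[{"travel":[0,0,0.5],"dr":[0,0,0]},{"travel":[0,0,1],"dr":[0,0,0]},{"travel":[0,0,1],"dr":[0,0,0]},{"travel":[0,0,1],"dr":[0,0,0]},{"travel":[0,0,1],"dr":[0,0,0]}]'| grep -E 'pos|force'
python3 -m creep '[{"travel":[0,0.8,0.8],"dr":[0,0,0]},{"travel":[0,0.8,0.8],"dr":[0,0,0]},{"travel":[0,0.8,0],"dr":[0,0,0]},{"travel":[0,0,0],"dr":[0,0,0]},{"travel":[0,0,0],"dr":[0,0,0]}]'| grep -E 'pos|force'
python3 -c "
from h import *
shot('wrist','w8')"
```

```text
ee_pos: [0.5004, -0.0094, -0.0043]
contact_force: [-4.2, -8.2, 2.4]
finger_force: 66.9
time: 26.8
ee_pos: [0.5005, -0.0077, -0.0049]
ee_rot: [-2.344, -2.091, -0.0]
contact_force: [-0.5, 0.6, -1.1]
gripper_width: 0.0855
finger_force: 0.0
ee_pos: [0.5002, -0.0077, 0.1312]
contact_force: [0.4, -0.2, 0.4]
finger_force: 0.0
ee_pos: [0.5001, 0.0642, 0.1777]
contact_force: [-0.3, -0.6, -0.3]
finger_force: 0.0
w8 [0.5001 0.0642 0.1777] [-2.3431e+00 -2.0923e+00  1.1000e-03] toolY deg -6.47 t 27.8
```

View pics/w8.png

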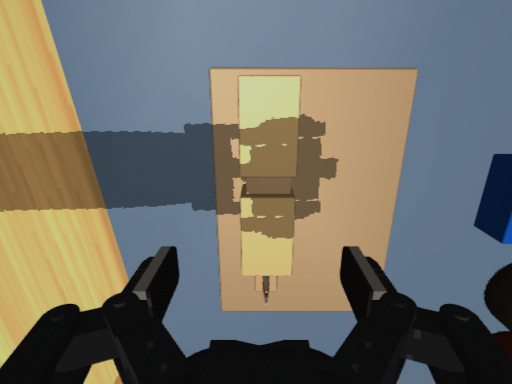

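Row in line: set brick (239–299), spacer (246–293), brick (241–293), no gaps; cones clear at (266,285). Next, above the batt to measure it (and the row numerically from this picture).

```bash

python3 -m creep '[{"travel":[0,1,0.4],"dr":[0,0,0]},{"travel":[0,1,0.4],"dr":[0,0,0]},{"travel":[0,1,0.4],"dr":[0,0,0]},{"travel":[0,1,0.4],"dr":[0,0,0]},{"travel":[0,1,0.4],"dr":[0,0,0]}]' >/dev/null
python3 -m creep '[{"travel":[0,1,0.4],"dr":[0,0,0]},{"travel":[0,1,0],"dr":[0,0,0]},{"travel":[0,1,0],"dr":[0,0,0]},{"travel":[0,1,0],"dr":[0,0,0]},{"travel":[0,1,0],"dr":[0,0,0]}]' >/dev/null
python3 -m creep '[{"travel":[0,1,0],"dr":[0,0,0]},{"travel":[0,0.8,0],"dr":[0,0,0]},{"travel":[0,0,0],"dr":[0,0,0]},{"travel":[0,0,0],"dr":[0,0,0]}]' >/dev/null
python3 - <<'E'
from h import *
im,M=load("w8");t=np.radians(83.5);y=np.array([np.cos(t),np.sin(t)]);e=np.array([y[1],-y[0]])
def f(n,uv,z):
    p=plane(M,uv,z)[:,:2]*1000;print(n,"e",(p@e).round(1),(p@e).mean().round(1),"y",(p@y).round(1))
f("set top out",[(238,80),(300.5,80)],.065);f("set in",[(240,170),(297.5,170)],.065);f("set inner end",[(255,177),(285,177)],.065)
f("brick",[(241,200),(293,200)],.065);f("brick far",[(243,270),(292,270)],.065);f("brick end",[(250,197),(285,197)],.065)
f("spacer",[(246.5,186),(292,186)],.055)
im,M=shot("wrist","w9");H=cv2.cvtColor(im,cv2.COLOR_BGR2HSV)
for z,uv in ((.015,None),):
    p=proj(M,[[.496,.452,.015]])[0].astype(int);print(p,H[p[1],p[0]])
    for uv in (p,p+[0,-25],p+[0,25]):
        v=int(H[uv[1],uv[0],2])
        c=comp((H[...,0]<30)&(H[...,1]>40)&(H[...,2]>v-20)&(H[...,2]<v+20),uv)
        if c is not None: print(v,cv2.contourArea(c),cv2.boundingRect(c),rect(M,c,.015),rect(M,c,.0))
    c=comp((H[...,0]<30)&(H[...,1]>40),p);print(cv2.contourArea(c),cv2.boundingRect(c),rect(M,c,.015))
E
```

```text
set top out e [469.4 528. ] 498.7 y [213.6 213.7]
set in e [469.5 529.1] 499.3 y [126.4 126.5]
set inner end e [485.1 516.4] 500.7 y [118.8 118.9]
brick e [469.9 525.8] 497.9 y [93.  93.2]
brick far e [470.6 528.2] 499.4 y [4.8 4.9]
brick end e [479.6 517.1] 498.4 y [96.5 96.6]
spacer e [475.6 525.3] 500.5 y [105.6 105.7]
w9 [0.5007 0.4171 0.249 ] [ 2.345   2.0904 -0.003 ] toolY deg -6.57 t 29.25
[253 127] [ 16  97 129]
129 1589.0 (234, 111, 43, 65) (array([494.6, 427.6]), 59.1, 91.6, np.float32(86.4)) (array([494.1, 424.9]), 61.2, 94.9, np.float32(86.4))
231 22429.0 (203, 0, 278, 145) (array([613.4, 504.9]), 177.5, 344.0, np.float32(173.5)) (array([617.1, 505. ]), 184.0, 356.7, np.float32(173.5))
126 1593.0 (234, 111, 43, 65) (array([494.7, 427.6]), 59.1, 91.6, np.float32(86.5)) (array([494.1, 424.9]), 61.3, 94.9, np.float32(86.5))
24670.5 (203, 0, 278, 178) (array([611.7, 482.2]), 227.3, 343.2, np.float32(174.2))
```

```bash

python3 -m creep '[{"travel":[-0.16,0.6,-1],"dr":[0,0,0.62]},{"travel":[0,0.5,-1],"dr":[0,0,0]},{"travel":[0,0,-1],"dr":[0,0,0]},{"travel":[0,0,-1],"dr":[0,0,0]},{"travel":[0,0,-1],"dr":[0,0,0]}]' >/dev/null
python3 -m creep '[{"travel":[0,0,-1],"dr":[0,0,0]},{"travel":[0,0,-1],"dr":[0,0,0]},{"travel":[0,0,-1],"dr":[0,0,0]},{"travel":[0,0,0],"dr":[0,0,0]},{"travel":[0,0,0],"dr":[0,0,0]}]'
python3 -m creep '[{"travel":[0,0,-0.6],"dr":[0,0,0]},{"travel":[0,0,0],"dr":[0,0,0]}]' | grep -E 'pos|force'
python3 -m creep '[{"travel":[0,0,-0.3],"dr":[0,0,0]},{"travel":[0,0,0],"dr":[0,0,0]}]' | grep -E 'pos|force'
```

```text
time: 30.3
ee_pos: [0.496, 0.4501, 0.0104]
ee_rot: [-2.288, -2.152, 0.001]
contact_force: [0.0, -0.7, 0.6]
gripper_width: 0.0855
finger_force: 0.0
ee_pos: [0.4952, 0.4505, -0.0088]
contact_force: [-0.0, -0.8, -0.0]
finger_force: 0.0
ee_pos: [0.495, 0.4507, -0.0179]
contact_force: [-0.3, -0.2, -0.8]
finger_force: 0.0
```

```bash

python3 -m creep '[{"travel":[0.02,0,-0.3],"dr":[0,0,0]},{"travel":[0,0,-0.27],"dr":[0,0,0]},{"travel":[0,0,0],"dr":[0,0,0]}]' | grep -E 'pos|force'
python3 -m creep '[{"travel":[0,0,0],"dr":[0,0,0]},{"travel":[0,0,0],"dr":[0,0,0]},{"travel":[0,0,0],"dr":[0,0,0]},{"travel":[0,0,0],"dr":[0,0,0]},{"travel":[0,0,0],"dr":[0,0,0]}]' 1
python3 -m creep '[{"travel":[0,0,0],"dr":[0,0,0]},{"travel":[0,0,0],"dr":[0,0,0]},{"travel":[0,0,0],"dr":[0,0,0]}]'
```

```text
ee_pos: [0.4951, 0.4504, -0.0359]
contact_force: [-0.6, -0.9, -1.1]
finger_force: 0.0
time: 31.5
ee_pos: [0.4968, 0.4515, -0.0333]
ee_rot: [2.287, 2.154, 0.002]
contact_force: [1.6, 0.4, 2.4]
gripper_width: 0.0585
finger_force: 67.8
time: 31.8
ee_pos: [0.4968, 0.4515, -0.0333]
ee_rot: [2.287, 2.154, 0.002]
contact_force: [-0.2, 0.0, 5.2]
gripper_width: 0.0584
finger_force: 68.1
```

```bash

python3 -m creep '[{"travel":[0,0,0.6],"dr":[0,0,0]},{"travel":[0,0,0.9],"dr":[0,0,0]},{"travel":[0,-0.2,1],"dr":[0,0,0]},{"travel":[0,-0.7,1],"dr":[0,0,-0.3]},{"travel":[0,-1,0.8],"dr":[0,0,-0.3]}]' | grep -E 'width|force'
python3 -m creep '[{"travel":[0.1,-1,0],"dr":[0,0,0]},{"travel":[0.1,-1,0],"dr":[0,0,0]},{"travel":[0.1,-1,0],"dr":[0,0,0]},{"travel":[0.1,-1,0],"dr":[0,0,0]},{"travel":[0,-1,0],"dr":[0,0,0]}]' >/dev/null
python3 -m creep '[{"travel":[0,-1,0],"dr":[0,0,0]},{"travel":[0,-1,0],"dr":[0,0,0]},{"travel":[0,-1,0],"dr":[0,0,0]},{"travel":[0,-1,0],"dr":[0,0,0]},{"travel":[0,-1,0],"dr":[0,0,0]}]' >/dev/null
python3 -m creep '[{"travel":[0,-1,0],"dr":[0,0,0]},{"travel":[0,-0.45,0],"dr":[0,0,0]},{"travel":[0,0,0],"dr":[0,0,0]},{"travel":[0,0,0],"dr":[0,0,0]},{"travel":[0,0,0],"dr":[0,0,0]}]'
python3 - <<'E'
from h import *
im,M=shot("wrist","w10");H=cv2.cvtColor(im,cv2.COLOR_BGR2HSV)
print(H[100:260:8,259].tolist())
E
```

```text
contact_force: [0.9, -1.0, -2.1]
gripper_width: 0.0581
finger_force: 67.3
time: 33.8
ee_pos: [0.5079, 0.0516, 0.0949]
ee_rot: [-2.341, -2.094, 0.0]
contact_force: [0.7, 0.3, -3.6]
gripper_width: 0.0583
finger_force: 67.3
w10 [0.5079 0.0516 0.0949] [-2.3410e+00 -2.0941e+00  3.0000e-04] toolY deg -6.37 t 33.8
[[31, 70, 228], [31, 73, 228], [30, 78, 219], [16, 102, 65], [17, 96, 221], [17, 95, 220], [17, 99, 121], [17, 98, 120], [16, 99, 121], [17, 100, 120], [16, 98, 120], [16, 98, 120], [16, 98, 120], [16, 98, 120], [16, 99, 118], [17, 99, 118], [17, 100, 120], [16, 97, 118], [16, 99, 118], [17, 102, 118]]
```

```bash
python3 - <<'E'
from h import *
im,M=load("w10");H=cv2.cvtColor(im,cv2.COLOR_BGR2HSV);t=np.radians(83.5);y=np.array([np.cos(t),np.sin(t)]);e=np.array([y[1],-y[0]])
print(H[116:136,259].tolist())
def edge(r,lo,hi,d):
    a=H[r,lo:hi].astype(int); return a
for r in (135,150,165,200):
    m=(H[r,:,0]<20)&(H[r,:,1]>70)&(H[r,:,2]>85); 
    k=np.where(m[150:370])[0]+150
    print(r,H[r,k.min()-6:k.min()+4].tolist(),k.min(),k.max(),H[r,k.max()-3:k.max()+6].tolist())
E
```

```text
[[30, 78, 219], [18, 114, 157], [18, 114, 157], [18, 114, 157], [18, 115, 158], [18, 117, 157], [18, 115, 157], [18, 115, 146], [16, 102, 65], [16, 101, 68], [16, 102, 75], [16, 102, 113], [17, 102, 162], [16, 99, 186], [17, 97, 205], [17, 97, 216], [17, 96, 221], [17, 96, 221], [17, 95, 221], [16, 95, 221]]
135 [[104, 73, 94], [105, 75, 95], [106, 72, 95], [105, 75, 95], [106, 74, 96], [105, 30, 84], [16, 79, 94], [16, 99, 111], [17, 99, 121], [16, 98, 112]] 187 369 [[16, 97, 208], [17, 98, 208], [16, 97, 207], [17, 99, 207], [17, 99, 207], [16, 98, 206], [16, 98, 206], [16, 100, 207], [17, 99, 207]]
150 [[106, 73, 94], [104, 74, 93], [104, 73, 94], [106, 71, 94], [108, 44, 86], [16, 56, 86], [17, 101, 109], [16, 96, 119], [16, 98, 115], [17, 100, 132]] 189 369 [[16, 97, 207], [16, 97, 207], [16, 98, 206], [17, 100, 207], [17, 100, 206], [17, 100, 206], [17, 100, 207], [16, 100, 207], [17, 100, 207]]
165 [[106, 75, 95], [105, 76, 94], [106, 73, 94], [105, 76, 94], [106, 64, 84], [15, 52, 78], [16, 101, 106], [17, 98, 117], [17, 97, 121], [16, 98, 109]] 190 369 [[17, 100, 207], [16, 101, 207], [17, 99, 206], [17, 99, 206], [16, 100, 207], [17, 100, 207], [16, 100, 207], [17, 99, 206], [17, 99, 206]]
200 [[105, 77, 93], [104, 74, 93], [106, 74, 93], [106, 74, 93], [107, 73, 94], [108, 31, 83], [17, 81, 91], [17, 100, 110], [16, 98, 120], [17, 100, 120]] 192 369 [[17, 99, 206], [17, 98, 205], [17, 98, 205], [17, 100, 205], [16, 100, 205], [16, 99, 206], [17, 100, 205], [16, 100, 205], [17, 99, 204]]
```

```bash
python3 - <<'E'
from h import *
im,M=load("w10");t=np.radians(83.5);y=np.array([np.cos(t),np.sin(t)]);e=np.array([y[1],-y[0]])
for v,z in ((127.5,.143),(123.3,.128)):
    for u in (215,259,310): print(v,plane(M,[(u,v)],z)[0,:2]@y*1000)
p=np.array([507.9,51.6]);print("TCP",p@e,p@y)
g=cv2.cvtColor(im,cv2.COLOR_BGR2GRAY).astype(int)
for u in range(205,325,10): 
    d=np.diff(g[118:140,u]);print((u,int(np.argmax(d))+118,int(d.max()),int(np.argmin(d))+118),end=' ')
E
```

```text
127.5 177.43551467165992
127.5 177.5042781025266
127.5 177.58394920354726
123.3 177.62917799595112
123.3 177.70539424912081
123.3 177.7937005502684
TCP 498.79385966771474 108.76422002563179
(205, 127, 37, 123) (215, 127, 39, 123) (225, 127, 36, 123) (235, 127, 38, 123) (245, 127, 39, 123) (255, 127, 41, 123) (265, 127, 42, 123) (275, 127, 42, 123) (285, 127, 40, 123) (295, 126, 42, 123) (305, 126, 46, 121) (315, 126, 46, 122)
```

```bash

python3 -m creep '[{"travel":[0,0,-0.6],"dr":[0,0,0]},{"travel":[0,0,-0.6],"dr":[0,0,0]},{"travel":[0,0,-0.5],"dr":[0,0,0]},{"travel":[0,0,0],"dr":[0,0,0]},{"travel":[0,0,0],"dr":[0,0,0]}]' 
python3 -m creep '[{"travel":[0,0,-0.15],"dr":[0,0,0]},{"travel":[0,0,0],"dr":[0,0,0]}]' | grep -E 'pos|force'
python3 -m creep '[{"travel":[0,0,-0.1],"dr":[0,0,0]},{"travel":[0,0,0],"dr":[0,0,0]},{"travel":[0,0,0],"dr":[0,0,0]}]' | grep -E 'pos|force'
```

```text
time: 34.35
ee_pos: [0.5082, 0.0512, 0.0441]
ee_rot: [-2.341, -2.094, 0.0]
contact_force: [-0.8, -0.0, -2.2]
gripper_width: 0.0584
finger_force: 67.2
ee_pos: [0.5085, 0.0508, 0.0398]
contact_force: [-0.5, -0.2, -2.9]
finger_force: 67.2
ee_pos: [0.5082, 0.0506, 0.0365]
contact_force: [0.1, 0.3, -2.3]
finger_force: 67.2
```

```bash

python3 -m creep '[{"travel":[0,0,-0.1],"dr":[0,0,0]},{"travel":[0,0,0],"dr":[0,0,0]}]' | grep -E 'pos|force'
python3 -m creep '[{"travel":[0,0.02,-0.05],"dr":[0,0,0]},{"travel":[0,0,0],"dr":[0,0,0]}]' | grep -E 'pos|force'
python3 -m creep '[{"travel":[0,0,-0.04],"dr":[0,0,0]},{"travel":[0,0,0],"dr":[0,0,0]}]' | grep -E 'pos|force'
```

```text
ee_pos: [0.5079, 0.0506, 0.0331]
contact_force: [0.3, -0.8, -2.9]
finger_force: 67.2
ee_pos: [0.5081, 0.0513, 0.0318]
contact_force: [0.2, 0.3, -2.1]
finger_force: 67.3
ee_pos: [0.5083, 0.0512, 0.0317]
contact_force: [-4.0, 1.1, 5.5]
finger_force: 68.2
```

```bash

python3 -m creep '[{"travel":[0,0,0],"dr":[0,0,0]},{"travel":[0,0,0],"dr":[0,0,0]},{"travel":[0,0,0],"dr":[0,0,0]},{"travel":[0,0,0],"dr":[0,0,0]},{"travel":[0,0,0],"dr":[0,0,0]}]' -1
python3 -m creep '[{"travel":[0,0,0.5],"dr":[0,0,0]},{"travel":[0,0,1],"dr":[0,0,0]},{"travel":[0,0,1],"dr":[0,0,0]},{"travel":[0,0,1],"dr":[0,0,0]},{"travel":[0,0,1],"dr":[0,0,0]}]'| grep -E 'pos|force'
python3 - <<'E'
from h import *
shot("side","side11")
Ms=[];U=[]
for n,uv in (("w5",(77,179)),("w6",(86,170)),("wL",(231,190))):
    im,M=load(n);H=cv2.cvtColor(im,cv2.COLOR_BGR2HSV);print(H[uv[1],uv[0]])
    c=comp((H[...,0]>8)&(H[...,0]<30)&(H[...,2]>min(180,int(H[uv[1],uv[0],2])-40)),uv)
    (u,v),ax,_=cv2.fitEllipse(c);print(n,round(u,1),round(v,1),np.round(ax,1),plane(M,[(u,v)],.045).round(4),rect(M,c,.045));Ms.append(M);U.append((u,v))
print(tri(Ms,U))
E
```

```text
time: 35.95
ee_pos: [0.5083, 0.0512, 0.0308]
ee_rot: [2.343, 2.093, 0.0]
contact_force: [0.3, -0.1, -0.1]
gripper_width: 0.0853
finger_force: 0.0
ee_pos: [0.508, 0.0512, 0.1669]
contact_force: [-0.2, 1.0, -0.4]
finger_force: 0.0
side11 [0.508  0.0512 0.1669] [-2.3427 -2.0931  0.    ] toolY deg -6.44 t 36.45
[ 20  95 245]
w5 75.0 178.9 [23.1 29. ] [[0.3997 0.2939 0.045 ]] (array([399.7, 293.9]), 21.4, 22.1, np.float32(21.4))
[ 21  89 248]
w6 84.6 171.5 [21.3 26.4] [[0.3997 0.2938 0.045 ]] (array([399.7, 293.4]), 21.5, 21.9, np.float32(137.8))
[ 17 108 127]
wL 231.2 190.2 [11.9 12.8] [[0.4001 0.2941 0.045 ]] (array([400.6, 294.4]), 21.1, 21.7, np.float32(173.9))
(array([0.40022066, 0.29425617, 0.04587607]), np.float64(0.0001399707332702311))
```

```bash

python3 -m creep '[{"travel":[-0.4,0.9,0],"dr":[0,0,0]},{"travel":[-0.4,0.9,0],"dr":[0,0,0]},{"travel":[-0.4,0.9,0],"dr":[0,0,0]},{"travel":[-0.4,0.9,0],"dr":[0,0,0]},{"travel":[-0.4,0.9,0],"dr":[0,0,0]}]' >/dev/null
python3 -m creep '[{"travel":[-0.4,0.9,0],"dr":[0,0,0]},{"travel":[-0.4,0.9,0],"dr":[0,0,0]},{"travel":[-0.4,0.9,0],"dr":[0,0,0]},{"travel":[-0.4,0.9,0],"dr":[0,0,0]},{"travel":[0,0,0],"dr":[0,0,0]}]' >/dev/null
python3 -m creep '[{"travel":[0,0,-0.9],"dr":[0,0,0]},{"travel":[0,0,-0.9],"dr":[0,0,0]},{"travel":[0,0,-0.9],"dr":[0,0,0]},{"travel":[0,0,-0.9],"dr":[0,0,0]},{"travel":[0,0,0],"dr":[0,0,0]}]'
python3 -m creep '[{"travel":[0,0,-0.3],"dr":[0,0,0]},{"travel":[0,0,0],"dr":[0,0,0]},{"travel":[0,0,0],"dr":[0,0,0]}]'
```

```text
time: 38.0
ee_pos: [0.3974, 0.2923, 0.054]
ee_rot: [-2.342, -2.091, 0.012]
contact_force: [0.4, -0.1, 0.0]
gripper_width: 0.0853
finger_force: 0.0
time: 38.3
ee_pos: [0.4012, 0.2945, 0.0499]
ee_rot: [2.342, 2.093, 0.003]
contact_force: [-0.2, -0.2, -0.8]
gripper_width: 0.0854
finger_force: 0.0
```

```bash

python3 -m creep '[{"travel":[-0.03,0,-0.7],"dr":[0,0,0]},{"travel":[0,0,-0.7],"dr":[0,0,0]},{"travel":[0,0,0],"dr":[0,0,0]},{"travel":[0,0,0],"dr":[0,0,0]}]' | grep -E 'pos|force'
python3 -m creep '[{"travel":[0,0,-0.5],"dr":[0,0,0]},{"travel":[0,0,-0.5],"dr":[0,0,0]},{"travel":[0,0,-0.4],"dr":[0,0,0]},{"travel":[0,0,0],"dr":[0,0,0]},{"travel":[0,0,0],"dr":[0,0,0]}]' | grep -E 'pos|force'
python3 -m creep '[{"travel":[0,0,0],"dr":[0,0,0]},{"travel":[0,0,0],"dr":[0,0,0]},{"travel":[0,0,0],"dr":[0,0,0]},{"travel":[0,0,0],"dr":[0,0,0]},{"travel":[0,0,0],"dr":[0,0,0]}]' 1
```

```text
ee_pos: [0.3999, 0.2945, 0.0077]
contact_force: [0.5, 0.2, -0.3]
finger_force: 0.0
ee_pos: [0.3999, 0.2945, -0.0345]
contact_force: [-1.6, -0.2, -0.7]
finger_force: 0.0
time: 39.7
ee_pos: [0.4005, 0.2947, -0.0335]
ee_rot: [2.342, 2.093, 0.003]
contact_force: [-2.4, -1.2, 7.8]
gripper_width: 0.0635
finger_force: 66.3
```

```bash

python3 -m creep '[{"travel":[0,0,0],"dr":[0,0,0]},{"travel":[0,0,0.8],"dr":[0,0,0]},{"travel":[0,0,1],"dr":[0,0,0]},{"travel":[0,0,1],"dr":[0,0,0]},{"travel":[0,0,1],"dr":[0,0,0]}]' | grep -E 'width|force'
python3 -m creep '[{"travel":[0,0,1],"dr":[0,0,0]},{"travel":[0.4,-0.9,0.6],"dr":[0,0,0]},{"travel":[0.4,-0.9,0],"dr":[0,0,0]},{"travel":[0.4,-0.9,0],"dr":[0,0,0]},{"travel":[0.4,-0.9,0],"dr":[0,0,0]}]' >/dev/null
python3 -m creep '[{"travel":[0.4,-0.9,0],"dr":[0,0,0]},{"travel":[0.4,-0.9,0],"dr":[0,0,0]},{"travel":[0.4,-0.9,0],"dr":[0,0,0]},{"travel":[0.4,-0.9,0],"dr":[0,0,0]},{"travel":[0.4,-0.9,0],"dr":[0,0,0]}]' >/dev/null
python3 -m creep '[{"travel":[0,0,0],"dr":[0,0,0]},{"travel":[0,0,0],"dr":[0,0,0]},{"travel":[0,0,0],"dr":[0,0,0]}]'
python3 - <<'E'
from h import *
im,M=shot("wrist","w12");H=cv2.cvtColor(im,cv2.COLOR_BGR2HSV);st=pickle.load(open("pics/w12.pkl","rb"))[1]
z=st["ee_pos"][2]+.0335+.045;p=proj(M,[[st["ee_pos"][0],st["ee_pos"][1],z]])[0].astype(int);v=int(H[p[1],p[0],2]);print(p,H[p[1],p[0]])
c=comp((H[...,0]>8)&(H[...,0]<30)&(abs(H[...,2].astype(int)-v)<25),p);(u,w),ax,_=cv2.fitEllipse(c);print(u,w,ax,plane(M,[(u,w)],z),rect(M,c,z))
t=np.radians(83.5);y=np.array([np.cos(t),np.sin(t)]);e=np.array([y[1],-y[0]]);q=plane(M,[(u,w)],z)[0,:2]*1000;print("bowl e,y",q@e,q@y)
# batt +y end visible?
g=H[:,259];print([(i,*map(int,g[i])) for i in range(60,200,6)])
E
```

```text
contact_force: [0.1, 0.7, -2.1]
gripper_width: 0.0635
finger_force: 67.4
time: 41.5
ee_pos: [0.5067, 0.0519, 0.1266]
ee_rot: [-2.342, -2.094, 0.0]
contact_force: [-0.4, -0.3, -1.1]
gripper_width: 0.063
finger_force: 67.4
w12 [0.5067 0.0519 0.1266] [-2.3416e+00 -2.0935e+00  3.0000e-04] toolY deg -6.4 t 41.5
[259 305] [ 16 107 150]
259.2876892089844 307.47503662109375 (42.9813117980957, 52.85113525390625) [[0.50672335 0.05114671 0.20513604]] (array([506.8,  50.8]), 21.9, 22.0, np.float32(173.7))
bowl e,y 497.67608611694743 108.18064032792824
[(60, 31, 46, 245), (66, 31, 48, 245), (72, 31, 48, 245), (78, 31, 50, 245), (84, 31, 50, 245), (90, 31, 53, 245), (96, 31, 52, 245), (102, 31, 55, 245), (108, 31, 55, 245), (114, 18, 89, 231), (120, 21, 75, 244), (126, 21, 77, 245), (132, 16, 97, 145), (138, 17, 96, 143), (144, 16, 96, 143), (150, 16, 96, 143), (156, 17, 97, 142), (162, 16, 97, 142), (168, 16, 96, 141), (174, 16, 98, 141), (180, 16, 97, 140), (186, 16, 97, 140), (192, 16, 99, 139), (198, 16, 101, 114)]
```

```bash
python3 - <<'E'
from h import *
im,M=load("w12");H=cv2.cvtColor(im,cv2.COLOR_BGR2HSV).astype(int);t=np.radians(83.5);y=np.array([np.cos(t),np.sin(t)]);e=np.array([y[1],-y[0]])
print(H[108:122,259].tolist())
for r in (120,124,128):
    s=H[r,:,:];print(r,[(u,*s[u]) for u in range(206,222,2)],[(u,*s[u]) for u in range(296,314,2)])
for v in (112,114,116,118): print(v,plane(M,[(259,v)],.08)[0,:2]@y*1000)
for u in (210,212,214,216,300,302,304,306,308): print(u,plane(M,[(u,124)],.08)[0,:2]@e*1000)
E
```

```text
[[31, 55, 245], [31, 55, 245], [31, 63, 238], [18, 112, 146], [16, 102, 105], [16, 100, 186], [18, 89, 231], [21, 75, 245], [21, 75, 245], [21, 75, 245], [21, 75, 244], [21, 76, 244], [21, 75, 244], [21, 76, 245]]
120 [(206, np.int64(20), np.int64(79), np.int64(243)), (208, np.int64(20), np.int64(79), np.int64(243)), (210, np.int64(21), np.int64(80), np.int64(243)), (212, np.int64(21), np.int64(80), np.int64(243)), (214, np.int64(20), np.int64(79), np.int64(243)), (216, np.int64(21), np.int64(80), np.int64(243)), (218, np.int64(21), np.int64(80), np.int64(243)), (220, np.int64(20), np.int64(79), np.int64(243))] [(296, np.int64(21), np.int64(80), np.int64(242)), (298, np.int64(20), np.int64(82), np.int64(239)), (300, np.int64(17), np.int64(98), np.int64(175)), (302, np.int64(16), np.int64(97), np.int64(140)), (304, np.int64(17), np.int64(98), np.int64(140)), (306, np.int64(17), np.int64(97), np.int64(140)), (308, np.int64(17), np.int64(98), np.int64(140)), (310, np.int64(16), np.int64(97), np.int64(140)), (312, np.int64(16), np.int64(97), np.int64(140))]
124 [(206, np.int64(21), np.in
[... 1271 characters left out ...]
t64(145)), (298, np.int64(16), np.int64(96), np.int64(141)), (300, np.int64(17), np.int64(98), np.int64(125)), (302, np.int64(16), np.int64(97), np.int64(140)), (304, np.int64(17), np.int64(97), np.int64(140)), (306, np.int64(17), np.int64(98), np.int64(140)), (308, np.int64(16), np.int64(97), np.int64(140)), (310, np.int64(16), np.int64(97), np.int64(140)), (312, np.int64(16), np.int64(95), np.int64(140))]
112 177.71102672793077
114 176.26202243415057
116 174.80659473995811
118 173.34470083830786
210 460.0840632143994
212 461.59896474016324
214 463.113841210527
216 464.62869262611224
300 528.2298358449976
302 529.7436104928414
304 531.2573601132366
306 532.7710847068034
308 534.284784274163
```

```bash

python3 -m creep '[{"travel":[0.02,-0.03,-0.8],"dr":[0,0,0]},{"travel":[0,0,-0.8],"dr":[0,0,0]},{"travel":[0,0,-0.6],"dr":[0,0,0]},{"travel":[0,0,0],"dr":[0,0,0]},{"travel":[0,0,0],"dr":[0,0,0]}]' | grep -E 'pos|force'
python3 -m creep '[{"travel":[0,0,-0.12],"dr":[0,0,0]},{"travel":[0,0,0],"dr":[0,0,0]}]' | grep -E 'pos|force'
python3 -m creep '[{"travel":[0,0,-0.06],"dr":[0,0,0]},{"travel":[0,0,0],"dr":[0,0,0]}]' | grep -E 'pos|force'
python3 -m creep '[{"travel":[0,0,-0.04],"dr":[0,0,0]},{"travel":[0,0,0],"dr":[0,0,0]}]' | grep -E 'pos|force'
```

```text
ee_pos: [0.5078, 0.051, 0.0611]
contact_force: [-0.0, -0.5, -1.2]
finger_force: 67.3
ee_pos: [0.5085, 0.0504, 0.058]
contact_force: [-0.1, -0.4, -1.9]
finger_force: 67.4
ee_pos: [0.5081, 0.0503, 0.0556]
contact_force: [0.8, 0.0, -1.3]
finger_force: 67.4
ee_pos: [0.5079, 0.0503, 0.0541]
contact_force: [-0.5, -0.4, -0.9]
finger_force: 67.4
```

```bash

python3 -m creep '[{"travel":[0,0,-0.15],"dr":[0,0,0]},{"travel":[0,0,0],"dr":[0,0,0]}]' | grep -E 'pos|force'
python3 -m creep '[{"travel":[0,0,-0.06],"dr":[0,0,0]},{"travel":[0,0,0],"dr":[0,0,0]}]' | grep -E 'pos|force'
python3 -m creep '[{"travel":[0,0,-0.04],"dr":[0,0,0]},{"travel":[0,0,0],"dr":[0,0,0]}]' | grep -E 'pos|force'
```

```text
ee_pos: [0.5074, 0.0503, 0.049]
contact_force: [-0.8, 0.7, -1.0]
finger_force: 67.4
ee_pos: [0.5077, 0.0503, 0.0476]
contact_force: [0.8, 0.1, -0.9]
finger_force: 67.4
ee_pos: [0.5079, 0.0503, 0.0466]
contact_force: [0.3, -0.7, -1.9]
finger_force: 67.4
```

```bash

python3 -m creep '[{"travel":[0,0,-0.03],"dr":[0,0,0]},{"travel":[0,0,0],"dr":[0,0,0]}]' | grep -E 'pos|force'
python3 -m creep '[{"travel":[0,0,-0.02],"dr":[0,0,0]},{"travel":[0,0,0],"dr":[0,0,0]}]' | grep -E 'pos|force'
```

```text
ee_pos: [0.508, 0.0503, 0.0465]
contact_force: [-2.8, -0.2, 4.9]
finger_force: 68.0
ee_pos: [0.508, 0.0503, 0.0465]
contact_force: [-6.0, 0.2, 10.1]
finger_force: 68.6
```

```bash

python3 -m creep '[{"travel":[0,0,0.04],"dr":[0,0,0]},{"travel":[0,0,0],"dr":[0,0,0]}]' | grep -E 'force'
python3 -m creep '[{"travel":[0,0,0],"dr":[0,0,0]},{"travel":[0,0,0],"dr":[0,0,0]},{"travel":[0,0,0],"dr":[0,0,0]},{"travel":[0,0,0],"dr":[0,0,0]},{"travel":[0,0,0],"dr":[0,0,0]}]' -1
python3 -m creep '[{"travel":[0,0,0.4],"dr":[0,0,0]},{"travel":[0,0,0.8],"dr":[0,0,0]},{"travel":[0,0,1],"dr":[0,0,0]},{"travel":[0,0,1],"dr":[0,0,0]},{"travel":[0,0,1],"dr":[0,0,0]}]'| grep -E 'pos|force'
python3 -m creep '[{"travel":[0,-0.7,0],"dr":[0,0,-1]},{"travel":[0,-0.7,0],"dr":[0,0,-1]},{"travel":[0,-0.7,0],"dr":[0,0,-1]},{"travel":[0,-0.7,0],"dr":[0,0,-1]},{"travel":[0,-0.7,0],"dr":[0,0,-1]}]' >/dev/null
python3 -m creep '[{"travel":[0.1,-0.7,0],"dr":[0,0,-1]},{"travel":[0.1,-0.7,0],"dr":[0,0,-1]},{"travel":[0.1,-0.7,0],"dr":[0,0,-1]},{"travel":[0.1,-0.7,0],"dr":[0,0,-1]},{"travel":[0.1,-0.7,0],"dr":[0,0,-1]}]' >/dev/null
python3 -m creep '[{"travel":[0.1,-0.7,0],"dr":[0,0,-1]},{"travel":[0.1,-0.7,0],"dr":[0,0,-1]},{"travel":[0,0,0],"dr":[0,0,-1]},{"travel":[0,0,0],"dr":[0,0,-1]},{"travel":[0,0,0],"dr":[0,0,-1]}]' >/dev/null
python3 -m creep '[{"travel":[0,0,0],"dr":[0,0,-1]},{"travel":[0,0,0],"dr":[0,0,-1]},{"travel":[0,0,0],"dr":[0,0,-1]},{"travel":[0,0,0],"dr":[0,0,0]},{"travel":[0,0,0],"dr":[0,0,0]}]'
python3 - <<'E'
from h import *
im,M=shot("wrist","w13");
p=[proj(M,[[.566,-.29,z]])[0].round(0) for z in (.075,.0)];print(p)
H=cv2.cvtColor(im,cv2.COLOR_BGR2HSV)
u,v=map(int,p[0]);print(H[v-60:v+61:10,u].tolist());print(H[v,u-80:u+81:10].tolist())
im2,M2=load("wP");q=proj(M2,[[.566,-.29,.075]])[0].astype(int);print(q)
E
```

```text
contact_force: [-0.9, 0.7, 0.5]
finger_force: 67.7
time: 44.35
ee_pos: [0.508, 0.0503, 0.0464]
ee_rot: [2.343, 2.093, 0.0]
contact_force: [0.0, 0.7, 0.3]
gripper_width: 0.0853
finger_force: 0.0
ee_pos: [0.508, 0.0503, 0.1746]
contact_force: [0.5, -0.5, 0.1]
finger_force: 0.0
time: 46.85
ee_pos: [0.529, -0.2017, 0.173]
ee_rot: [3.136, -0.174, 0.001]
contact_force: [-0.2, -0.3, 0.1]
gripper_width: 0.0857
finger_force: 0.0
w13 [ 0.529  -0.2017  0.173 ] [ 3.1365e+00 -1.7360e-01  1.0000e-03] toolY deg -96.33 t 46.85
[array([347., 133.]), array([329., 124.])]
[[105, 58, 181], [105, 57, 183], [105, 57, 185], [107, 50, 72], [17, 100, 23], [16, 84, 82], [15, 95, 43], [15, 107, 19], [19, 113, 18], [105, 61, 176], [106, 63, 175], [106, 62, 172], [105, 65, 169]]
[[106, 70, 99], [105, 67, 99], [106, 69, 100], [106, 66, 100], [104, 69, 100], [165, 27, 19], [14, 88, 61], [16, 85, 81], [15, 95, 43], [15, 85, 18], [15, 113, 18], [12, 82, 31], [106, 60, 178], [105, 61, 175], [106, 62, 174], [106, 63, 171], [105, 65, 169]]
[312 145]
```

```bash
python3 - <<'E'
from h import *
from scipy.optimize import least_squares
for n in ("w13","wP"):
    im,M=load(n);H=cv2.cvtColor(im,cv2.COLOR_BGR2HSV);p=proj(M,[[.566,-.29,.075]])[0].astype(int)
    m=((H[...,2]<95)&(H[...,0]<60))|(H[...,2]<60)
    m=cv2.morphologyEx(m.astype(np.uint8),cv2.MORPH_CLOSE,np.ones((5,5)))
    c=comp(m,p);print(n,cv2.boundingRect(c),cv2.contourArea(c))
    for z in (.065,.075,.085):
        q=plane(M,c.reshape(-1,2),z)[:,:2]*1000;nad=M[3][:2,3]*1000
        c0=np.array([566,-290.]);
        for _ in range(4):
            d=(c0-nad)/np.linalg.norm(c0-nad);k=(q-c0)@d>2
            r=least_squares(lambda s:np.linalg.norm(q[k]-s[:2],axis=1)-s[2],[*c0,28],loss="soft_l1");c0=r.x[:2]
        print(z,r.x.round(1),"rms",np.sqrt(np.mean(r.fun**2)).round(2),k.sum())
E
```

```text
w13 (315, 103, 67, 58) 2926.5
0.065 [ 564.  -297.6   27.6] rms 0.3 76
0.075 [ 565.7 -294.5   26.6] rms 0.29 76
0.085 [ 567.4 -291.5   25.6] rms 0.28 76
wP (290, 126, 43, 43) 1405.5
0.065 [ 566.4 -296.    27.5] rms 0.45 55
0.075 [ 564.9 -293.9   26.7] rms 0.43 54
0.085 [ 563.3 -291.8   26. ] rms 0.42 54
```

```bash

python3 -m creep '[{"travel":[0.3,-0.8,0],"dr":[0,0,0]},{"travel":[0.3,-0.8,0],"dr":[0,0,0]},{"travel":[0.3,-0.8,-0.5],"dr":[0,0,0]},{"travel":[0.3,-0.7,-0.5],"dr":[0,0,0]},{"travel":[0,0,-1],"dr":[0,0,0]}]' >/dev/null
python3 -m creep '[{"travel":[0,0,-1],"dr":[0,0,0]},{"travel":[0,0,0],"dr":[0,0,0]},{"travel":[0,0,0],"dr":[0,0,0]},{"travel":[0,0,0],"dr":[0,0,0]}]'
```

```text
time: 47.8
ee_pos: [0.5662, -0.2954, 0.0848]
ee_rot: [3.135, -0.175, 0.005]
contact_force: [-0.3, -0.5, -0.2]
gripper_width: 0.0853
finger_force: 0.0
```

```bash

python3 -m creep '[{"travel":[-0.04,0.03,-0.8],"dr":[0,0,0]},{"travel":[0,0,-0.8],"dr":[0,0,0]},{"travel":[0,0,-0.8],"dr":[0,0,0]},{"travel":[0,0,-0.6],"dr":[0,0,0]},{"travel":[0,0,0],"dr":[0,0,0]}]' | grep -E 'pos|force'
python3 -m creep '[{"travel":[0,0,0],"dr":[0,0,0]},{"travel":[0,0,0],"dr":[0,0,0]},{"travel":[0,0,0],"dr":[0,0,0]},{"travel":[0,0,0],"dr":[0,0,0]},{"travel":[0,0,0],"dr":[0,0,0]}]' 1
python3 -m creep '[{"travel":[0,0,0],"dr":[0,0,0]},{"travel":[0,0,0],"dr":[0,0,0]},{"travel":[0,0,0.7],"dr":[0,0,0]},{"travel":[0,0,1],"dr":[0,0,0]},{"travel":[0,0,1],"dr":[0,0,0]}]'
```

```text
ee_pos: [0.5627, -0.2929, -0.0091]
contact_force: [-0.3, 0.7, -0.3]
finger_force: 0.0
time: 48.8
ee_pos: [0.5651, -0.2947, -0.0053]
ee_rot: [3.135, -0.176, 0.004]
contact_force: [-1.0, 0.8, 6.0]
gripper_width: 0.0521
finger_force: 61.6
time: 49.3
ee_pos: [0.5632, -0.2934, 0.0739]
ee_rot: [-3.136, 0.176, 0.002]
contact_force: [0.8, -0.4, -2.6]
gripper_width: 0.0521
finger_force: 62.4
```

```bash

python3 -m creep '[{"travel":[0,0,1],"dr":[0,0,0]},{"travel":[0.1,0.5,1],"dr":[0,0,0]},{"travel":[0.1,1,0.8],"dr":[0,0,0]},{"travel":[0.1,1,0],"dr":[0,0,0]},{"travel":[0.1,1,0],"dr":[0,0,0]}]' >/dev/null
python3 -m creep '[{"travel":[0.1,1,0],"dr":[0,0,0]},{"travel":[0.1,1,0],"dr":[0,0,0]},{"travel":[0.1,1,0],"dr":[0,0,0]},{"travel":[0.1,1,0],"dr":[0,0,0]},{"travel":[0.1,1,0],"dr":[0,0,0]}]' >/dev/null
python3 -m creep '[{"travel":[0.1,1,0],"dr":[0,0,0]},{"travel":[0.03,1,0],"dr":[0,0,0]},{"travel":[0,0.6,0],"dr":[0,0,0]},{"travel":[0,0,0],"dr":[0,0,0]},{"travel":[0,0,0],"dr":[0,0,0]}]'
```

```text
time: 50.8
ee_pos: [0.5945, 0.0391, 0.1574]
ee_rot: [3.136, -0.175, 0.0]
contact_force: [0.8, -0.1, -2.1]
gripper_width: 0.0519
finger_force: 62.5
```

```bash

python3 -m creep '[{"travel":[0,0.05,-0.8],"dr":[0,0,0]},{"travel":[0,0,-0.8],"dr":[0,0,0]},{"travel":[0,0,-0.8],"dr":[0,0,0]},{"travel":[0,0,-0.8],"dr":[0,0,0]},{"travel":[0,0,-0.8],"dr":[0,0,0]}]' | grep -E 'pos|force'
python3 -m creep '[{"travel":[0,0,0],"dr":[0,0,0]},{"travel":[0,0,0],"dr":[0,0,0]},{"travel":[0,0,-0.3],"dr":[0,0,0]},{"travel":[0,0,0],"dr":[0,0,0]},{"travel":[0,0,0],"dr":[0,0,0]}]' | grep -E 'pos|force'
```

```text
ee_pos: [0.5948, 0.0392, 0.0366]
contact_force: [-0.3, -0.6, -2.7]
finger_force: 62.5
ee_pos: [0.595, 0.0406, 0.029]
contact_force: [0.2, 0.4, -1.5]
finger_force: 62.6
```

```bash

python3 -m creep '[{"travel":[0,0,-0.3],"dr":[0,0,0]},{"travel":[0,0,-0.15],"dr":[0,0,0]},{"travel":[0,0,0],"dr":[0,0,0]}]' | grep -E 'pos|force'
python3 -m creep '[{"travel":[0,0,-0.1],"dr":[0,0,0]},{"travel":[0,0,0],"dr":[0,0,0]}]' | grep -E 'pos|force'
python3 -m creep '[{"travel":[0,0,-0.05],"dr":[0,0,0]},{"travel":[0,0,0],"dr":[0,0,0]}]' | grep -E 'pos|force'
```

```text
ee_pos: [0.5936, 0.0409, 0.0136]
contact_force: [-0.1, 0.6, -1.9]
finger_force: 62.6
ee_pos: [0.5944, 0.0407, 0.0115]
contact_force: [-0.1, -0.3, -2.0]
finger_force: 62.6
ee_pos: [0.5946, 0.0407, 0.0103]
contact_force: [-0.1, 0.5, -2.7]
finger_force: 62.6
```

```bash

python3 -m creep '[{"travel":[0,0,-0.04],"dr":[0,0,0]},{"travel":[0,0,0],"dr":[0,0,0]}]' | grep -E 'pos|force'
python3 -m creep '[{"travel":[0,0,-0.02],"dr":[0,0,0]},{"travel":[0,0,0],"dr":[0,0,0]}]' | grep -E 'pos|force'
```

```text
ee_pos: [0.595, 0.0407, 0.0098]
contact_force: [-1.7, 0.9, 1.5]
finger_force: 62.6
ee_pos: [0.5952, 0.0407, 0.0098]
contact_force: [-3.0, 0.3, 6.9]
finger_force: 62.6
```

Standing on the shelf; release, rise, back away, and take the final look.

```bash

python3 -m creep '[{"travel":[0,0,0.02],"dr":[0,0,0]},{"travel":[0,0,0],"dr":[0,0,0]},{"travel":[0,0,0],"dr":[0,0,0]},{"travel":[0,0,0],"dr":[0,0,0]},{"travel":[0,0,0],"dr":[0,0,0]}]' -1
python3 -m creep '[{"travel":[0,0,0],"dr":[0,0,0]},{"travel":[0,0,0.4],"dr":[0,0,0]},{"travel":[0,0,0.8],"dr":[0,0,0]},{"travel":[0,0,1],"dr":[0,0,0]},{"travel":[0,0,1],"dr":[0,0,0]}]'| grep -E 'pos|force|width'
python3 -m creep '[{"travel":[0,0,1],"dr":[0,0,0]},{"travel":[0,0,1],"dr":[0,0,0]},{"travel":[0,0,1],"dr":[0,0,0]},{"travel":[0,0,1],"dr":[0,0,0]},{"travel":[0,0,0],"dr":[0,0,0]}]'| grep -E 'pos|force'
python3 -c "
from h import *
a,_=shot('wrist','w14');b,_=shot('side','side14');c,_=shot('scene','scene14')
cv2.imwrite('pics/fin.png',np.hstack([cv2.resize(a,(400,300)),cv2.resize(b[150:270,180:340],(400,300),interpolation=2)]))
cv2.imwrite('pics/fin.png',np.vstack([cv2.imread('pics/fin.png'),np.hstack([cv2.resize(c,(400,300)),cv2.resize(c[135:255,170:330],(400,300),interpolation=2)])]))"
```

```text
time: 53.4
ee_pos: [0.5946, 0.0407, 0.0091]
ee_rot: [-3.137, 0.177, 0.0]
contact_force: [-0.3, 0.1, -0.4]
gripper_width: 0.0857
finger_force: 0.0
ee_pos: [0.5946, 0.0407, 0.1069]
contact_force: [0.1, -0.3, 0.4]
gripper_width: 0.085
finger_force: 0.0
ee_pos: [0.5975, 0.0404, 0.2319]
contact_force: [-0.5, 0.5, 0.6]
finger_force: 0.0
w14 [0.5975 0.0404 0.2319] [ 3.1359 -0.1762  0.017 ] toolY deg -96.43 t 54.4
side14 [0.5962 0.0406 0.2289] [ 3.1362 -0.1763  0.0101] toolY deg -96.43 t 54.45
scene14 [0.595  0.0407 0.2264] [ 3.1365 -0.1763  0.0034] toolY deg -96.44 t 54.5
```

View pics/fin.png

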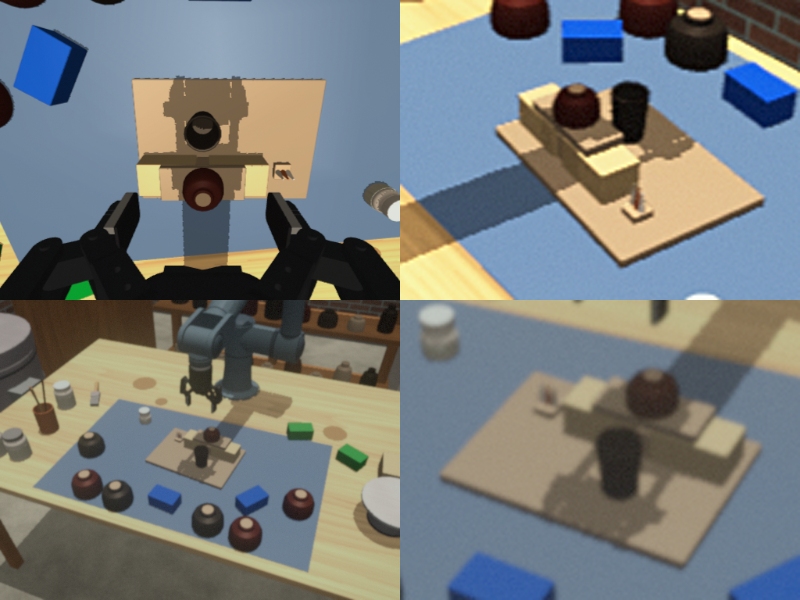

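The row, the bridging batt, the bowl (203,190) and the cup (202,130) behind the spacer all stand as asked. The big bowls are unmoved.

```bash
python3 -c "
from workcell import workorder
print(workorder.hand_in())"
```

```text
the job is handed in; nothing more can be done
None
```

The job is handed in at about 54.5 s, with the spacer and brick in a snug row, the batt and tea bowl on top, and the cup upright behind the spacer. The first grasp of the brick missed and closed on its top, and I corrected it. My final check was by camera; no verdict came back.

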